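# Refill the sloping bottle rack and close its keeper

### The arm

A 6-joint arm with a two-finger parallel gripper is mounted at the origin on the work surface. World frame = base frame: x ahead of the robot, y to its left, z up, the work surface at z = 0. Lengths are in m, angles in degrees, forces in N, time in s.
With the tool pointing down it reaches from about 0.35 to 0.875 m from the base axis. Payload 4.2 kg.
Tool frame: the origin (TCP) lies at the very end of the fingers, on their centre line; the grasp point (between the pads) lies 19 mm behind it; z points along the fingers, y is the line along which they close (so a half turn about z gives the same grasp; the last joint's range is limited). The gripper opens to 87 mm and grips with 3 to 60 N. Pads are 19 mm wide; open, the fingers measure 117 mm over their backs; the gripper's body (75 mm by 190 mm) begins 51 mm behind the grasp point.
Start: joints at [90.333, 22.042, 0.453, 0, -68.411, -14.817], TCP at [0.156, 0.605, 0.223] pointing down, gripper open.
Joint ranges: [-179.83, 179.83], [-69.29, 118.12], [-61.27, 80.66], [-181.25, 117.63], [-171.15, -9.14], [-177.46, 177.46]. Speed limits (degrees/s): [159.86, 159.86, 180, 180, 180, 180].

### API

Orientations are given as a 3x3 rotation matrix whose columns are the frame's x, y, z axes.
In Python, from station import r gives the robot as it stands.
- The arm moves only by the tool jog_arm, never from a script. Its argument "plan" is text: rows parted by semicolons, each of 7 numbers parted by spaces: the shift along the tool's x, y, z normalised to -1 to 1, where 1 is 0.025 m, then the turn, a rotation vector about the tool's x, y, z normalised to -1 to 1, where 1 is 8 degrees, then the closure, from -1 (fully open) to 1 (shut). A call has exactly 10 rows; each row shifts and turns the commanded pose from where the row before left it, along the tool's axes as they then stand; what a row does not reach is not made up. A row lasts 1/10 s, in which the tool goes at most 50 mm and 8.59 degrees, less where a joint would pass 70% of its speed; a pose out of reach is approached as far as the arm can. A call with a number of a shift or a turn outside -1 to 1 is refused whole. A call with a gripper value outside its range is refused whole. The fingers move at their own pace and stop on an object; the grip force is fixed at half the most. Time passes only in rows, so rows that do not move let the fingers close, or fill a call up. It gives the time, the measured TCP pose, the force, the opening and the grip force at its end, in the units of the state.
- r.sense(): the state, without advancing time (a new reading comes with each control period).
- r.capture(name): name is "side" or "top"; returns (picture, depth): 480x640x3 uint8, red, green, blue; 480x640 float32, m along the optical axis (not along the pixel's ray), 0 where there is no reading.
- r.get_calibration(name): a dict with "mtx" (3x3 intrinsics, pixels), "extrinsics" (4x4, takes a point from camera to world coordinates). Camera axes: x right, y up, looking along -z (the intrinsics and any distortion apply to the point x, -y, -z); pixel columns grow to the right and rows downward; lengths in m; the calibration is good to about 2 mm. A picture is of the moment at which its call begins. get_calibration takes no time and is no camera call.
- r.finish_job(): hands the job in; it is judged then, once.
The state is a dict: "time_s": time; "joints": joint angles; "joint_velocities": joint speeds; "effort": joint torques, N m; "tcp_pos": TCP position; "ee_rot": TCP orientation; "wrist_force": force on the tool from outside, world axes, zero at the start; "moment": the same for the moment, N m; "gripper_width": opening from 0.0 (shut) to 1.0 (fully open); "gripper_force": force on a finger pad.
Only numpy, scipy, OpenCV 4.12 (cv2) and the standard library are available. Lean on these libraries where they do the work, as an engineer would, in place of code of your own. Each camera call takes 0.05 s, during which the arm holds its last target. There are 200 camera calls.

### The job

Two places of the sloping bottle rack are empty: lay the two spare bottles from the tray into them as the others lie, each gently set down and slid fully home with its base against the foot ledge. Then swing the keeper bar down gently until it lies on the bottle necks, and let go. Leave the bottles already racked, the pepper mill and the other things on the counter where they are.

Things in the scene. Friction and masses are not known exactly. Their poses are not given: they have to be found in the camera images.
- rack: wooden sloping bottle rack, fixed, 394 mm wide, about 210 mm deep. Origin on the counter under the middle of the foot ledge; x points up-slope seen from above (away from the robot), y to the left, z up
- bed: the rack's bed, rising at 25 degrees away from the robot. Origin 62 mm above the counter at the foot ledge, midway across; x up the slope, y left, z square out. Homed bottles' axes lie in z = 0. Each place: two V saddles at x = 20 and 88 mm (14 mm wide, room for fingers between), no walls. The ledge's stop face is x = 0, up to z = -1 mm. Side boards at y = +-190 mm top out at z = -20 mm
- cell0 (a point): place 0 of the rack, counted from the right (robot's view), 86 mm apart; may be taken or empty. The point is where the base centre of a bottle lies when it is fully home; axes as the bed's (x up the slope along the bottle, z square to the bed)
- cell1 (a point): place 1 of the rack, counted from the right (robot's view), 86 mm apart; may be taken or empty. The point is where the base centre of a bottle lies when it is fully home; axes as the bed's (x up the slope along the bottle, z square to the bed)
- cell2 (a point): place 2 of the rack, counted from the right (robot's view), 86 mm apart; may be taken or empty. The point is where the base centre of a bottle lies when it is fully home; axes as the bed's (x up the slope along the bottle, z square to the bed)
- cell3 (a point): place 3 of the rack, counted from the right (robot's view), 86 mm apart; may be taken or empty. The point is where the base centre of a bottle lies when it is fully home; axes as the bed's (x up the slope along the bottle, z square to the bed)
- keeper (a joint): swing of the keeper, a U-shaped steel bar hinged near the top of the rack: 0 = its crossbar lies on the bottle necks, about 1.25 to 1.6 = standing up clear as found; stiff, it stays where it is left. Hinge axis along the bed's y; the crossbar (10 mm thick) swings 65 mm from the hinge
- keeper_grip (a point): middle of the keeper's round wooden handle, 18 mm thick and 62 mm long along the bed's y, which carries on from the crossbar beyond the rack's right-hand side
- keeper_hinge (a point): point on the keeper's hinge axis at the middle of the handle: keeper_grip circles it at 65 mm. It lies at x = 205, z = 0 mm of the bed
- tray: fixed wooden serving tray 285 mm wide, 230 mm deep, 22 mm high, with three pairs of V saddles 86 mm apart along its y. Things lie level in them, axes 42 mm above the counter, necks along the tray's x. Origin on the counter in line with the bottoms of the lying things
- bottle_a: green glass bottle with steel cap, 50 mm diameter, 172 mm long: straight body 100 mm, shoulder to 130 mm, neck 26 mm diameter, cap 29 mm diameter. Origin: centre of the base disc; z runs along the axis towards the neck. About 0.36 kg. Lies in the rack already
- bottle_b: green glass bottle with steel cap, 50 mm diameter, 172 mm long: straight body 100 mm, shoulder to 130 mm, neck 26 mm diameter, cap 29 mm diameter. Origin: centre of the base disc; z runs along the axis towards the neck. About 0.36 kg. Lies in the rack already
- bottle_c: green glass bottle with steel cap, 50 mm diameter, 172 mm long: straight body 100 mm, shoulder to 130 mm, neck 26 mm diameter, cap 29 mm diameter. Origin: centre of the base disc; z runs along the axis towards the neck. About 0.36 kg. A spare, lying in the tray
- bottle_d: green glass bottle with steel cap, 50 mm diameter, 172 mm long: straight body 100 mm, shoulder to 130 mm, neck 26 mm diameter, cap 29 mm diameter. Origin: centre of the base disc; z runs along the axis towards the neck. About 0.36 kg. A spare, lying in the tray
- mill: wooden pepper mill lying in the tray among the spares, 50 mm diameter, 152 mm long with waist and round head; origin at the centre of its base, z along its axis. Not a bottle: stays there
- cup: white espresso cup, 66 mm across, 58 high, origin under it
- pitcher: steel milk pitcher, 86 mm across, 100 high, handle at its +y, origin under it
- tamper: steel coffee tamper, 58 mm across, 92 high, standing, origin under it
- jar: glass jar, 80 mm across, 110 high, origin under it
- mug: white mug, 80 mm across, 85 high, origin under it
- bowl: white bowl, 120 mm across, 45 high, origin under it

How it is judged:
By the outcome, as a careful person would: the job done as asked, in the order asked, and still so for the second after the job is handed in, with the robot touching nothing.
It also fails if it takes over 72 s, if anything falls off the work surface, if the arm or the gripper's body presses on something with over 40 N, if the wrist force passes 120 N, or if a joint passes its speed limit or range.

## Working session

There is one attempt and no reset: what is moved stays moved. The work goes in short steps, Python scripts to look and compute and a tool call to move; the robot and the scene stay as the last step left them, time stands still between calls to the robot, and variables do not carry over. Pictures are saved under pics/ and viewed, at most 10 in all, crops included, and the job is handed in when it is done.

Besides the shell and the picture viewer there is one more tool, called as a command line: name --argument value ..., lists and objects as JSON in quotes. jog_arm: Moves the arm, as the interface text tells. Scaled input: -1 to 1 covers 0.025 m each way for a shift and 8 degrees each way for a turn. Its arguments: {"type":"object","properties":{"plan":{"type":"string"}},"required":["plan"]}

```bash
mkdir -p pics; ls
python3 - <<'E'
from station import r
import cv2,numpy as np
np.set_printoptions(precision=4,suppress=True)
for n in("top","side"):
    p,d=r.capture(n); cv2.imwrite(f"pics/{n}0.png",p[:,:,::-1]); np.savez(f"{n}0.npz",p=p,d=d)
    c=r.get_calibration(n); print(n,c)
    print((d==0).mean(),d.min(),d.max())
s=r.sense(); print(s)
E
```

```text
pics
top {'mtx': array([[536.6917,   0.    , 320.4392],
       [  0.    , 536.6917, 235.3291],
       [  0.    ,   0.    ,   1.    ]]), 'extrinsics': array([[ 0.0256,  0.9813, -0.1906,  0.2589],
       [-0.9994,  0.0296,  0.018 , -0.0313],
       [ 0.0233,  0.19  ,  0.9815,  1.5944],
       [ 0.    ,  0.    ,  0.    ,  1.    ]])}
0.004078776041666667 0.0 2.6661754
side {'mtx': array([[514.5771,   0.    , 313.8072],
       [  0.    , 514.5771, 232.3315],
       [  0.    ,   0.    ,   1.    ]]), 'extrinsics': array([[-0.9248, -0.2561,  0.2812,  0.9616],
       [ 0.3802, -0.6023,  0.7019,  1.0184],
       [-0.0104,  0.7561,  0.6544,  1.0929],
       [ 0.    ,  0.    ,  0.    ,  1.    ]])}
0.011985677083333333 0.0 3.9999094
{'time_s': 0.1, 'joints': array([ 90.3325,  22.0854,   0.3881,  -0.0255, -68.4107, -14.8161]), 'joint_velocities': array([-0.1441, -0.0809,  0.0953,  0.033 ,  0.0302, -0.0643]), 'effort': array([  0.0003, -39.1688,  18.7936,   4.2318,   0.0135,  -0.0001]), 'tcp_pos': array([0.1562, 0.6046, 0.2216]), 'ee_rot': array([[ 0.9682, -0.2503, -0.0004],
       [-0.2503, -0.9682, -0.0019],
       [ 0.0001,  0.0019, -1.    ]]), 'wrist_force': array([-0.05  ,  0.1925, -0.3626]), 'moment': array([ 0.0659, -0.012 ,  0.0489]), 'gripper_force': 0.0, 'gripper_width': 1.0032368326488945}
```

View pics/top0.png

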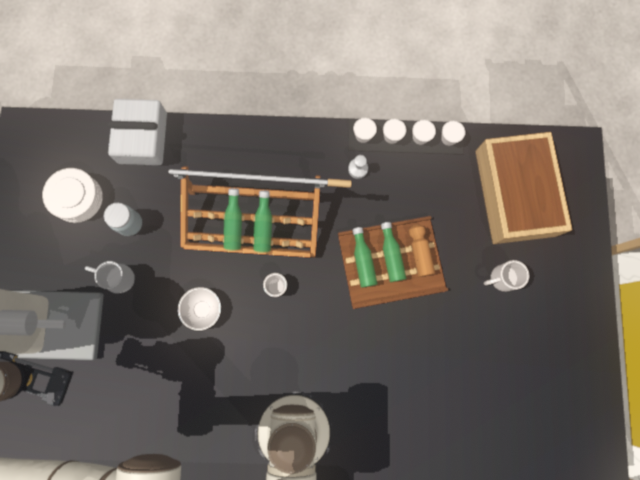

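View pics/side0.png

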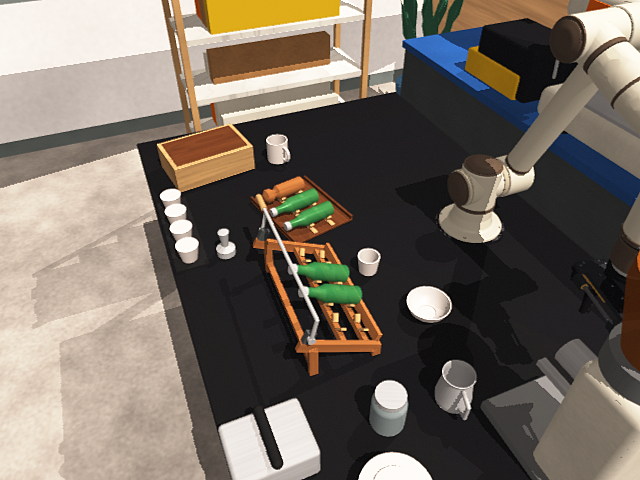

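The top view shows the rack at cols 183–320, rows 172–255. Bottles lie at cols 233 and 263 (cells 2 and 1), so cells 0 (col ~295) and 3 (col ~205) are empty. The keeper handle is at (340,183). The spares in the tray are at (366,258) and (393,252), with the mill at (422,250). The cup stands in front of the rack at (275,285), and the tamper is near the handle at (359,167).

```bash
cat > h.py <<'E'
import numpy as np,cv2
from scipy.optimize import least_squares
from scipy.spatial.transform import Rotation as R
np.set_printoptions(precision=4,suppress=True)
def cloud(cal,d):
    K,E=cal["mtx"],cal["extrinsics"]
    v,u=np.mgrid[:480,:640]
    P=np.stack([(u-K[0,2])/K[0,0]*d,-(v-K[1,2])/K[1,1]*d,-d],-1)
    return P@E[:3,:3].T+E[:3,3]
def green(p):
    h=cv2.cvtColor(p,cv2.COLOR_RGB2HSV)
    return ((h[...,0]>45)&(h[...,0]<80)&(h[...,1]>110)&(h[...,2]>40)).astype(np.uint8)
def comps(m,amin=100):
    n,l,s,c=cv2.connectedComponentsWithStats(m)
    return [(l==i,c[i],s[i,4]) for i in range(1,n) if s[i,4]>amin]
E
python3 - <<'E'
from h import *
from station import r
for n in("top","side"):
    f=np.load(n+"0.npz"); P=cloud(r.get_calibration(n),f["d"])
    for m,c,a in comps(green(f["p"])):
        Q=P[m]; Q=Q[(f["d"][m]>0)]
        med=np.median(Q,0)
        if not(0.2<med[0]<1 and abs(med[1])<.6 and med[2]<.3): continue
        Q=Q[np.linalg.norm(Q-med,axis=1)<.13]
        _,_,V=np.linalg.svd(Q-Q.mean(0)); ax=V[0]*np.sign(V[0,0])
        t=(Q-Q.mean(0))@ax
        # cylinder fit on body (lower part)
        B=Q[(t<np.percentile(t,55))&(t>np.percentile(t,2))]
        x0=B.mean(0)-[0,0,.018]
        def res(q,el):
            # y,z at x0[0]; yaw ; el free
            a_=np.array([np.cos(q[3])*np.cos(q[2]),np.cos(q[3])*np.sin(q[2]),np.sin(q[3])])
            D=B-np.array([x0[0],q[0],q[1]]); return np.linalg.norm(D-np.outer(D@a_,a_),axis=1)-.025
        s=least_squares(res,[x0[1],x0[2],np.arctan2(ax[1],ax[0]),np.arcsin(ax[2])],args=(0,),loss="soft_l1",f_scale=.002)
        y,z,yaw,el=s.x; a_=np.array([np.cos(el)*np.cos(yaw),np.cos(el)*np.sin(yaw),np.sin(el)])
        o=np.array([x0[0],y,z]); tt=(Q-o)@a_
        print(n,c,a,"base",o+a_*np.percentile(tt,1),"yaw,el",np.degrees([yaw,el]),"len",np.ptp(np.percentile(tt,[1,99])),"rms",np.sqrt(np.mean(s.fun**2)))
    # handle / keeper
    if n=="top":
        h=cv2.cvtColor(f["p"],cv2.COLOR_RGB2HSV)
        print(h[183,342],P[183,342],P[182,335],P[184,347]); print("table",P[330,280],P[320,480],"keeper bar",P[173,185],P[181,320], "rack corners",P[252,187],P[254,312],P[187,185],P[190,316])
    else: print(P[203,262],P[207,266], "bar",P[340,313],P[215,268])
E
```

```text
[ 18  91 230] [ 0.6682 -0.11    0.2238] [ 0.6704 -0.0914  0.2235] [ 0.666  -0.1234  0.2232]
table [0.2832 0.0501 0.0059] [ 0.3275 -0.5366  0.0071] keeper bar [0.6862 0.3094 0.2104] [ 0.6739 -0.0516  0.2168] rack corners [0.505  0.3362 0.0046] [ 0.5037 -0.0365  0.0434] [0.6763 0.3315 0.1082] [ 0.6753 -0.0423  0.1227]
side [298.9619 200.8952] 525 base [ 0.4369 -0.2891  0.0415] yaw,el [13.135   1.2801] len 0.14737061919054464 rms 0.0029525177574522554
side [313.6214 214.0435] 552 base [ 0.4174 -0.205   0.0427] yaw,el [12.5326 -0.3013] len 0.1480639604724102 rms 0.0029379090388377584
side [324.5031 271.2969] 805 base [0.5111 0.1073 0.0633] yaw,el [-1.8392 25.232 ] len 0.1487664801892033 rms 0.002162773242825355
side [336.299  293.2394] 873 base [0.514  0.1934 0.0632] yaw,el [-2.2802 24.911 ] len 0.1486732349315276 rms 0.002666525073505107
[ 0.672  -0.0882  0.2209] [ 0.6654 -0.0742  0.2149] bar [0.7005 0.3527 0.1545] [ 0.6722 -0.0361  0.217 ]
```

```bash
cat >> h.py <<'E'
def fitcyl(P,d,m):
    Q=P[m&(d>0)]; med=np.median(Q,0)
    if not(0.2<med[0]<1 and abs(med[1])<.6 and med[2]<.4): return
    Q=Q[np.linalg.norm(Q-med,axis=1)<.13]
    _,_,V=np.linalg.svd(Q-Q.mean(0)); ax=V[0]*np.sign(V[0,0]); t=(Q-Q.mean(0))@ax
    B=Q[(t<np.percentile(t,55))&(t>np.percentile(t,2))]; x0=B.mean(0)-[0,0,.018]
    A=lambda q:np.array([np.cos(q[3])*np.cos(q[2]),np.cos(q[3])*np.sin(q[2]),np.sin(q[3])])
    def res(q):
        a=A(q); D=B-np.array([x0[0],q[0],q[1]]); return np.linalg.norm(D-np.outer(D@a,a),axis=1)-.025
    q=least_squares(res,[x0[1],x0[2],np.arctan2(ax[1],ax[0]),np.arcsin(ax[2])],loss="soft_l1",f_scale=.002).x
    o=np.array([x0[0],q[0],q[1]]); tt=(Q-o)@A(q); l,u=np.percentile(tt,[1,99])
    return o+A(q)*l,o+A(q)*u,np.degrees(q[2:]),u-l
E
python3 - <<'E'
from h import *
from station import r
f=np.load("top0.npz");P=cloud(r.get_calibration("top"),f["d"]);h=cv2.cvtColor(f["p"],cv2.COLOR_RGB2HSV)
print(h[235,233],h[265,366])
m=((h[...,0]>50)&(h[...,0]<95)&(h[...,1]>110)).astype(np.uint8)
for m,c,a in comps(m): print(c,a,*(fitcyl(P,f["d"],m) or ()))
# table-height bias in both views
for n,pts in(("top",[(330,280),(320,480),(300,330),(200,400),(280,240)]),("side",[(180,350),(280,160),(230,400),(340,250)])):
    f=np.load(n+"0.npz");P=cloud(r.get_calibration(n),f["d"]);print(n,[P[a-2:a+3,b-2:b+3,2].mean().round(4) for a,b in pts])
f=np.load("side0.npz");P=cloud(r.get_calibration("side"),f["d"]);h=cv2.cvtColor(f["p"],cv2.COLOR_RGB2HSV)
# handle points in both views
for n in("top","side"):
    f=np.load(n+"0.npz");P=cloud(r.get_calibration(n),f["d"]);h=cv2.cvtColor(f["p"],cv2.COLOR_RGB2HSV)
    m=(P[...,2]>.17)&(P[...,2]<.26)&(P[...,1]<-.04)&(P[...,1]>-.2)&(P[...,0]>.6)&(P[...,0]<.75)&(h[...,1]>60)
    Q=P[m]; print(n,m.sum(),Q.mean(0),Q.min(0),Q.max(0))
    m=(P[...,2]>.17)&(P[...,2]<.26)&(P[...,1]>-.03)&(P[...,1]<.4)&(P[...,0]>.6)&(P[...,0]<.75); Q=P[m]; print("bar",m.sum(),np.polyfit(Q[:,1],Q[:,0],1),np.polyfit(Q[:,1],Q[:,2],1),Q.min(0),Q.max(0))
E
```

```text
[ 62  96 162] [ 64 104 164]
top [np.float64(0.0006), np.float64(0.0021), np.float64(0.0001), np.float64(0.0016), np.float64(0.0006)]
side [np.float64(0.0008), np.float64(-0.6766), np.float64(-0.0005), np.float64(0.001)]
top 149 [ 0.6695 -0.102   0.2197] [ 0.661  -0.1319  0.2089] [ 0.6811 -0.0727  0.2297]
bar 538 [0.039  0.6744] [-0.0036  0.2167] [ 0.6691 -0.0277  0.1721] [0.6943 0.351  0.226 ]
side 99 [ 0.6744 -0.0988  0.2186] [ 0.6652 -0.1359  0.2091] [ 0.682  -0.0593  0.2262]
bar 539 [0.046  0.6765] [-0.0319  0.2197] [ 0.6723 -0.0285  0.1703] [0.7038 0.3556 0.2222]
```

Run:
```python
from h import *
from station import r
for n in("top","side"):
    f=np.load(n+"0.npz");P=cloud(r.get_calibration(n),f["d"]);h=cv2.cvtColor(f["p"],cv2.COLOR_RGB2HSV)
    m=((h[...,0]>45)&(h[...,0]<95)&(h[...,1]>70)).astype(np.uint8)
    for m,c,a in comps(m):
        m=cv2.erode(m.astype(np.uint8),np.ones((3,3)),iterations=0)>0
        print(n,c,a,*(fitcyl(P,f["d"],m) or ()))
# empty saddles: tan in rack; cup, tamper footprint
f=np.load("top0.npz");P=cloud(r.get_calibration("top"),f["d"])
for nm,(a,b) in dict(cup=(285,275),tamper=(167,359)).items():
    S=P[a-16:a+16,b-14:b+14].reshape(-1,3); S=S[S[:,2]>.015]; print(nm,S.min(0),S.max(0),S.mean(0))
```

```text
top [232.1812 224.4728] 789 [0.5163 0.1942 0.0657] [0.6501 0.1911 0.1259] [-1.3194 24.2054] 0.14668116831812655
top [262.2094 226.3098] 807 [0.5127 0.1089 0.0652] [0.6456 0.1036 0.1266] [-2.2724 24.784 ] 0.14648139657675163
top [392.7295 257.0096] 732 [ 0.4341 -0.2873  0.044 ] [ 0.5811 -0.257   0.0407] [11.6443 -1.2294] 0.15009763226408235
top [363.9905 262.3815] 734 [ 0.4165 -0.2035  0.0425] [ 0.5627 -0.1714  0.0438] [12.3954  0.5036] 0.14969964398953298
side [409.2934  17.9401] 501
side [432.4701  16.2874] 602
side [452.6526  14.4912] 285
side [298.3675 201.1188] 547 [ 0.437  -0.2891  0.0416] [ 0.5805 -0.2557  0.0444] [13.0885  1.0787] 0.14740288559032233
side [312.813  214.3979] 583 [ 0.4175 -0.2051  0.0427] [ 0.5644 -0.1719  0.0419] [12.7391 -0.2727] 0.15063385137437446
side [324.3542 271.2316] 816 [0.5112 0.1073 0.0633] [0.6462 0.103  0.1271] [-1.821  25.2708] 0.14942151555813743
side [336.3404 293.2284] 902 [0.514  0.1934 0.0632] [0.6495 0.188  0.1261] [-2.2856 24.9018] 0.1495195529613235
cup [ 0.2589 -0.0313  0.016 ] [0.441  0.0985 1.5944] [0.4134 0.0697 0.0616]
tamper [ 0.2589 -0.1977  0.0161] [ 0.8031 -0.0313  1.5944] [ 0.7652 -0.1654  0.0689]
```

```bash
cat >> h.py <<'E'
yw=np.radians(-2.1)
Rb=R.from_euler("ZY",[-2.1,-25],degrees=True).as_matrix()
O=np.array([.5123,.151,.062])
bed=lambda x,y,z:O+Rb@np.array([x,y,z])/1.
def go(r,p,Rt):
    "shift (tool axes, after the turn) and turn, in jog units"
    s=r.sense(); T=s["ee_rot"]; rv=R.from_matrix(T.T@Rt).as_rotvec(degrees=True)
    d=p-s["tcp_pos"]
    print("t",s["time_s"],"tcp",s["tcp_pos"],"j",s["joints"].round(1),"F",s["wrist_force"],"w",s["gripper_width"],s["gripper_force"])
    print("turn u",rv/8,"shift u before turn",T.T@d/.025,"after turn",Rt.T@d/.025)
def tool(yaw,pitch=0):
    return R.from_euler("ZY",[yaw,-pitch],degrees=True).as_matrix()@np.diag([1,-1,-1.])
E
python3 - <<'E'
from h import *
from station import r
for n in("top","side"):
    f=np.load(n+"0.npz");P=cloud(r.get_calibration(n),f["d"])
    big=cv2.cvtColor(f["p"],cv2.COLOR_RGB2HSV).astype(int)
    tan=(big[...,0]>15)&(big[...,0]<30)&(big[...,1]>60)&(big[...,2]>150)
    for nm,o,Rm in(("tray",np.array([.4155,-.2047,0]),R.from_euler("Z",12.5,degrees=True).as_matrix()),("bed",O,Rb)):
        L=(P-o)@Rm; m=tan&(abs(L[...,0]-.08)<.12)&(L[...,1]<.19)&(L[...,1]>-.2)&(L[...,2]>-.06)&(L[...,2]<.06)
        print(n,nm,[(c.round(),a,np.percentile(L[q],[5,95],axis=0).round(3).tolist()) for q,c,a in comps(m.astype(np.uint8),8)])
p=np.array([.468,-.193,.25])
go(r,p,tool(12.5))
E
```

```text
top tray [(array([298., 244.]), np.int32(28), [[0.148, 0.172, 0.016], [0.167, 0.186, 0.06]]), (array([407., 249.]), np.int32(52), [[0.081, -0.146, 0.009], [0.095, -0.121, 0.036]]), (array([378., 254.]), np.int32(59), [[0.082, -0.061, 0.007], [0.095, -0.033, 0.034]]), (array([350., 259.]), np.int32(51), [[0.083, 0.026, 0.007], [0.097, 0.048, 0.031]]), (array([411., 271.]), np.int32(54), [[0.013, -0.146, 0.008], [0.027, -0.122, 0.035]]), (array([383., 277.]), np.int32(60), [[0.014, -0.062, 0.008], [0.029, -0.033, 0.031]]), (array([355., 282.]), np.int32(55), [[0.014, 0.025, 0.009], [0.029, 0.049, 0.033]])]
top bed [(array([197., 214.]), np.int32(40), [[0.081, 0.142, -0.027], [0.094, 0.163, -0.009]]), (array([210., 215.]), np.int32(33), [[0.081, 0.102, -0.028], [0.093, 0.119, -0.006]]), (array([254., 218.]), np.int32(10), [[0.079, -0.016, -0.03], [0.093, -0.01, -0.004]]), (array([286., 220.]), np.int32(37), [[0.081, -0.116, -0.028], [0.093, -0.097, -0.007]]), (array([300., 221.]), np.int32(37), [[0.08, -0.156, -0.03], [0.093, -0.138, -0.006]]), (array([196., 237.]), np.int32(38), [[0.01
[... 1254 characters left out ...]
], [0.092, 0.073, -0.007]]), (array([352., 305.]), np.int32(9), [[0.015, 0.067, -0.011], [0.024, 0.073, -0.007]]), (array([335., 317.]), np.int32(42), [[0.08, 0.102, -0.025], [0.092, 0.116, -0.01]]), (array([357., 318.]), np.int32(36), [[0.012, 0.104, -0.023], [0.026, 0.118, -0.01]]), (array([343., 328.]), np.int32(10), [[0.082, 0.154, -0.012], [0.094, 0.157, -0.009]]), (array([365., 330.]), np.int32(10), [[0.015, 0.154, -0.013], [0.026, 0.159, -0.01]])]
t 0.1 tcp [0.1562 0.6046 0.2216] j [ 90.3  22.1   0.4  -0.  -68.4 -14.8] F [-0.05    0.1925 -0.3626] w 1.0032368326488945 0.0
turn u [ 0.0137  0.0027 -3.3741] shift u before turn [20.0611 27.7702 -1.0816] after turn [ 5.2721 33.8484 -1.1367]
```

jog_arm --plan "0.5 0 -1 0 0 0 -0.4;1 0.6 0 0 0 0 -0.4;1 0.6 0 0 0 0 -0.4;1 0.6 0 0 0 0 -0.4;1 0.6 0 0 0 0 -0.4;1 0.6 0 0 0 0 -0.4;1 0.6 0 0 0 0 -0.4;1 0.6 0 0 0 0 -0.4;1 0.6 0 0 0 0 -0.4;1 0.6 0 0 0 0 -0.4"

```text
time_s: 1.1
tcp_pos: [0.353, 0.4138, 0.2471]
ee_rot: [[0.968, -0.25, -0.001], [-0.25, -0.968, -0.001], [-0.0, 0.001, -1.0]]
wrist_force: [-0.2, -0.1, -0.0]
gripper_width: 0.7
gripper_force: 0.0
```

jog_arm --plan "0 1 0 0 0 -0.67 -0.4;0 1 0 0 0 -0.67 -0.4;0 1 0 0 0 -0.67 -0.4;0 1 0 0 0 -0.67 -0.4;0 1 0 0 0 -0.68 -0.4;0 1 0 0 0 0 -0.4;0 1 0 0 0 0 -0.4;0 1 0 0 0 0 -0.4;0 1 0 0 0 0 -0.4;0 1 0 0 0 0 -0.4"

```text
time_s: 2.1
tcp_pos: [0.371, 0.1681, 0.2473]
ee_rot: [[0.977, 0.215, -0.001], [0.215, -0.977, -0.0], [-0.001, 0.0, -1.0]]
wrist_force: [0.3, 0.0, 0.6]
gripper_width: 0.697
gripper_force: 0.0
```

jog_arm --plan "0 1 0 0 0 0 -0.4;0 1 0 0 0 0 -0.4;0 1 0 0 0 0 -0.4;0 1 0 0 0 0 -0.4;0 1 0 0 0 0 -0.4;0 1 0 0 0 0 -0.4;0 1 0 0 0 0 -0.4;0 1 0 0 0 0 -0.4;0 1 0 0 0 0 -0.4;0 1 0 0 0 0 -0.4"

```text
time_s: 3.1
tcp_pos: [0.4246, -0.0759, 0.2473]
ee_rot: [[0.977, 0.215, -0.001], [0.215, -0.977, 0.0], [-0.001, -0.0, -1.0]]
wrist_force: [0.5, 0.4, -0.1]
gripper_width: 0.7
gripper_force: 0.0
```

```bash
sed -i 's/O=np.array(.*/O=np.array([.5115,.1520,.062])/' h.py
python3 - <<'E'
from h import *
from station import r
go(r,np.array([.468,-.193,.12]),tool(12.5))
E
```

```text
t 3.1 tcp [ 0.4246 -0.0759  0.2473] j [ 11.6   1.6 -22.4  -0.  -66.   90.8] F [ 0.5199  0.3934 -0.0915] w 0.7000237158798515 0.0
turn u [-0.002   0.004  -0.0141] shift u before turn [0.6941 4.9475 5.0893] after turn [0.6815 4.9474 5.091 ]
```

jog_arm --plan "0.14 1 0 0 0 0 -0.4;0.14 1 0.5 0 0 0 -0.4;0.14 1 0.9 0 0 0 -0.4;0.13 1 0.9 0 0 0 -0.4;0.13 0.95 0.9 0 0 0 -0.4;0 0 0.9 0 0 0 -0.4;0 0 0.99 0 0 0 -0.4;0 0 0.6 0 0 0 -0.4;0 0 0.4 0 0 0 -0.4;0 0 0 0 0 0 -0.4"

```text
time_s: 4.1
tcp_pos: [0.467, -0.192, 0.0939]
ee_rot: [[0.977, 0.214, -0.003], [0.214, -0.977, 0.0], [-0.003, -0.001, -1.0]]
wrist_force: [-0.3, 0.3, -0.8]
gripper_width: 0.7
gripper_force: 0.0
```

Run:
```python
from h import *
from station import r
p,d=r.capture("side"); cv2.imwrite("pics/s1.png",cv2.resize(p[130:330,210:410,::-1],(600,600)))
go(r,np.array([.468,-.193,.025]),tool(12.5))
```

```text
t 4.15 tcp [ 0.4679 -0.1921  0.095 ] j [ -3.9  18.4 -25.9   0.  -45.7 106.3] F [-0.1274 -0.4051 -0.7049] w 0.7021528758487653 0.0
turn u [-0.0012  0.0073 -0.0114] shift u before turn [-0.0001  0.0374  2.8012] after turn [-0.0031  0.037   2.8012]
```

View pics/s1.png

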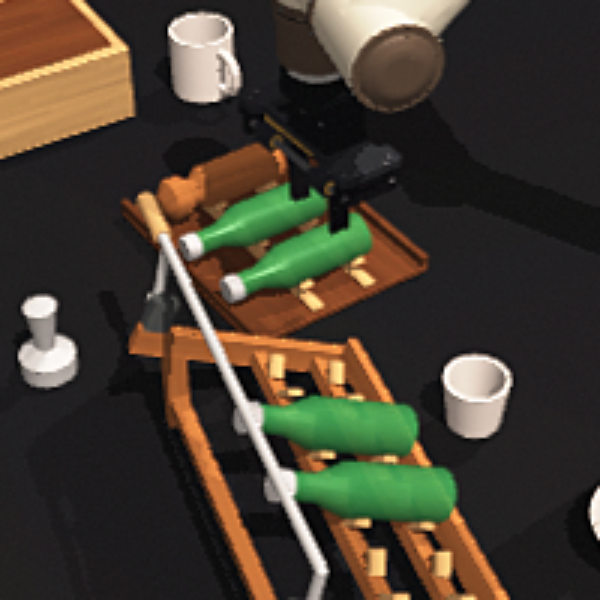

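The fingers straddle bottle c, at (300,180) and (340,215), with room on both sides. I'll descend, close and lift.

jog_arm --plan "0 0.04 0.9 0 0 0 -0.4;0 0 0.8 0 0 0 -0.4;0 0 0.6 0 0 0 -0.4;0 0 0.35 0 0 0 -0.4;0 0 0.15 0 0 0 -0.4;0 0 0 0 0 0 -0.4;0 0 0 0 0 0 1;0 0 0 0 0 0 1;0 0 0 0 0 0 1;0 0 0 0 0 0 1"

```text
time_s: 5.15
tcp_pos: [0.4687, -0.1929, 0.026]
ee_rot: [[0.977, 0.215, 0.001], [0.215, -0.977, 0.0], [0.001, 0.0, -1.0]]
wrist_force: [-0.9, 2.2, 3.9]
gripper_width: 0.567
gripper_force: 30.0
```

jog_arm --plan "0 0 0 0 0 0 1;0 0 -0.2 0 0 0 1;0 0 -0.4 0 0 0 1;0 0 -0.7 0 0 0 1;0 0 -0.9 0 0 0 1;0 0 -1 0 0 0 1;0 0 -1 0 0 0 1;0 0 -1 0 0 0 1;0 0 -1 0 0 0 1;0 0 -1 0 0 0 1"

```text
time_s: 6.15
tcp_pos: [0.4669, -0.193, 0.2059]
ee_rot: [[0.977, 0.214, -0.002], [0.214, -0.977, 0.001], [-0.002, -0.001, -1.0]]
wrist_force: [0.0, 1.2, -4.8]
gripper_width: 0.567
gripper_force: 30.0
```

Run:
```python
from h import *
from station import r
go(r,bed(.054+.012,-.129,-.019+.09),tool(-2.1,25))
```

```text
t 6.15 tcp [ 0.4669 -0.193   0.2059] j [ -4.   11.2 -17.4  -0.  -61.5 106.4] F [ 0.0147  1.1653 -4.8151] w 0.5666976843776966 29.99853864312172
turn u [-0.4004  3.1223  1.7771] shift u before turn [ 4.5655 -7.8023  2.0666] after turn [ 1.3643 -8.6963  2.9162]
```

jog_arm --plan "0 0 -0.5 -0.1 0.78 0.444 1;0 0 -0.5 -0.1 0.78 0.444 1;0 0 0 -0.1 0.78 0.444 1;0 0 0 -0.1 0.78 0.444 1;0 -0.8 0 0 0 0 1;0 -1 0 0 0 0 1;0 -1 0 0 0 0 1;0 -1 0 0 0 0 1;0 -1 0 0 0 0 1;0 -1 0 0 0 0 1"

```text
time_s: 7.15
tcp_pos: [0.47, -0.0482, 0.229]
ee_rot: [[0.906, -0.037, 0.421], [-0.033, -0.999, -0.017], [0.421, 0.002, -0.907]]
wrist_force: [0.8, -0.1, -4.8]
gripper_width: 0.568
gripper_force: 30.0
```

jog_arm --plan "0.2 -1 0 0 0 0 1;0.3 -1 0 0 0 0 1;0.3 -0.7 0 0 0 0 1;0.2 -0.2 0.3 0 0 0 1;0 0 0.6 0 0 0 1;0 0 0.6 0 0 0 1;0 0 0.6 0 0 0 1;0 0 0.3 0 0 0 1;0 0 0 0 0 0 1;0 0 0 0 0 0 1"

```text
time_s: 8.15
tcp_pos: [0.5225, 0.0219, 0.1863]
ee_rot: [[0.905, -0.037, 0.423], [-0.033, -0.999, -0.017], [0.424, 0.001, -0.906]]
wrist_force: [0.6, 0.2, -5.0]
gripper_width: 0.561
gripper_force: 30.0
```

Run:
```python
from h import *
from station import r
go(r,bed(.054+.010,-.129,-.019+.06),tool(-2.1,25))
for n in("top","side"):
    p,d=r.capture(n);P=cloud(r.get_calibration(n),d);h=cv2.cvtColor(p,cv2.COLOR_RGB2HSV)
    m=((h[...,0]>45)&(h[...,0]<95)&(h[...,1]>70)).astype(np.uint8)
    for m,c,a in comps(m):
        f=fitcyl(P,d,m)
        if f: print(n,c,a,f[2],"bed",Rb.T@(f[0]-O),Rb.T@(f[1]-O))
    cv2.imwrite(f"pics/{n}2.png",p[:,:,::-1])
a=cv2.imread("pics/side2.png")[150:390,200:440]; b=cv2.imread("pics/top2.png")[150:300,170:320]
cv2.imwrite("pics/c2.png",np.hstack([cv2.resize(a,(400,400)),cv2.resize(b,(400,400))]))
```

```text
t 8.15 tcp [0.5225 0.0219 0.1863] j [ 24.3   2.8 -45.6  30.7 -21.8  36.9] F [ 0.6045  0.1521 -4.9901] w 0.5606649897304551 29.99830797314644
turn u [ 0.0071 -0.009   0.0035] shift u before turn [-0.1169 -0.0279  2.6002] after turn [-0.1137 -0.0253  2.6004]
top [232.2265 224.5807] 799 [-2.3827 25.0598] bed [0.004  0.0427 0.0016] [0.1514 0.0421 0.0017]
top [262.7869 215.9705] 474 [-2.5693 25.1376] bed [ 0.0609 -0.0431  0.0017] [ 0.1533 -0.0438  0.0019]
top [290.7942 219.7539] 447 [ 0.6451 18.0355] bed [ 0.0881 -0.1301  0.1233] [ 0.1645 -0.1266  0.114 ]
top [392.6671 257.3316] 748 [13.1488  0.7726] bed [-0.0633 -0.4428  0.008 ] [ 0.0687 -0.4034 -0.0513]
side [308.4065 208.0326] 1043 [12.1579 -0.0203] bed [-0.0617 -0.4433  0.007 ] [ 0.0692 -0.4065 -0.0541]
side [343.8333 223.7018] 114 [89.8786 82.2131] bed [ 0.0236 -0.0864  0.1017] [ 0.0669 -0.0723  0.1958]
side [324.4265 271.2034] 816 [-2.8632 25.4762] bed [ 0.0019 -0.0442  0.0004] [ 0.1509 -0.046   0.0016]
side [336.3956 293.22  ] 900 [-1.8679 25.8052] bed [0.0018 0.0412 0.0002] [0.1512 0.0418 0.0023]
```

View pics/c2.png

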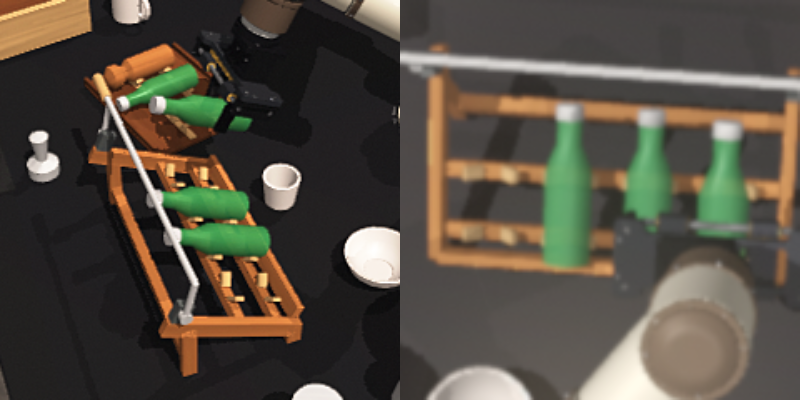

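jog_arm --plan "-0.05 -0.02 0.6 0 0 0 1;-0.06 0 0.8 0 0 0 1;0 0 0.8 0 0 0 1;0 0 0.7 0 0 0 1;0 0 0.6 0 0 0 1;0 0 0.45 0 0 0 1;0 0 0.3 0 0 0 1;0 0 0.15 0 0 0 1;0 0 0 0 0 0 1;0 0 0 0 0 0 1"

```text
time_s: 9.25
tcp_pos: [0.5704, 0.0219, 0.111]
ee_rot: [[0.92, -0.036, 0.389], [-0.033, -0.999, -0.016], [0.389, 0.002, -0.921]]
wrist_force: [0.3, -0.4, -3.9]
gripper_width: 0.563
gripper_force: 30.0
```

Run:
```python
from h import *
from station import r
go(r,bed(.054+.010,-.129,-.016),tool(-2.1,25)); s=r.sense(); print("bed",Rb.T@(s["tcp_pos"]-O))
```

```text
t 9.25 tcp [0.5704 0.0219 0.111 ] j [ 16.3  13.8 -48.5  51.1  -9.2  22.4] F [ 0.2838 -0.3804 -3.9398] w 0.5629035481117819 29.999324083328247
turn u [0.0133 0.26   0.0082] shift u before turn [-0.5243  0.0444  1.3601] after turn [-0.5732  0.0475  1.3401]
bed [ 0.0783 -0.1278  0.0175]
```

Joint 5 is at its limit (−9.1°) with the tool square to the bed. I'll put bottle c back in the tray and re-grasp it with the tool leaned 20° relative to the bottle, so that the wrist stays in range over the rack.

jog_arm --plan "-0.1 0 -0.5 0 0 0 1;-0.2 0 -0.9 0 0 0 1;-0.2 0 -1 0 0 0 1;-0.2 0 -1 0 0 0 1;-0.2 0 -1 0 0 0 1;-0.5 0 -1 0 0 0 1;-0.5 0.3 0 0 0 0 1;0 1 0 0 0 0 1;0 1 0 0 0 0 1;0 1 0 0 0 0 1"

```text
time_s: 10.25
tcp_pos: [0.4699, -0.0577, 0.2169]
ee_rot: [[0.921, -0.036, 0.389], [-0.033, -0.999, -0.015], [0.389, 0.001, -0.921]]
wrist_force: [0.7, -0.9, -4.8]
gripper_width: 0.568
gripper_force: 30.0
```

Run:
```python
from h import *
from station import r
go(r,np.array([.4685,-.193,.10]),tool(12.5))
```

```text
t 10.25 tcp [ 0.4699 -0.0577  0.2169] j [ 17.3  -4.1 -41.5  14.4 -31.7  59.8] F [ 0.6555 -0.9307 -4.7712] w 0.5683678681780213 30.002000480890274
turn u [ 0.3745 -2.8458 -1.7949] shift u before turn [-1.6954  5.4042  4.3707] after turn [-1.2268  5.2722  4.6778]
```

jog_arm --plan "0 1 0 0.075 -0.57 -0.36 1;0 1 0 0.075 -0.57 -0.36 1;0 1 0 0.075 -0.57 -0.36 1;0 1 0 0.075 -0.57 -0.36 1;0 1 0 0.075 -0.57 -0.36 1;0 0 0.5 0 0 0 1;0 0 0.5 0 0 0 1;0 0 0.5 0 0 0 1;0 0 0 0 0 0 1;0 0 0 0 0 0 1"

```text
time_s: 11.25
tcp_pos: [0.4792, -0.1789, 0.1812]
ee_rot: [[0.978, 0.209, 0.01], [0.209, -0.978, -0.002], [0.009, 0.004, -1.0]]
wrist_force: [0.2, 0.1, -4.7]
gripper_width: 0.57
gripper_force: 30.0
```

Run:
```python
from h import *
from station import r
go(r,np.array([.4687,-.1929,.026]),tool(12.5))
```

```text
t 11.25 tcp [ 0.4792 -0.1789  0.1812] j [ -2.2  12.8 -19.3   0.1 -57.3 104.2] F [ 0.2223  0.0778 -4.6815] w 0.5696073889045636 29.999248534440994
turn u [ 0.0316 -0.0664 -0.0533] shift u before turn [-0.586   0.4307  6.2062] after turn [-0.5317  0.4539  6.2094]
```

jog_arm --plan "-0.27 0.23 0.5 0.03 -0.07 -0.05 1;-0.26 0.22 0.8 0 0 0 1;0 0 0.9 0 0 0 1;0 0 0.9 0 0 0 1;0 0 0.9 0 0 0 1;0 0 0.8 0 0 0 1;0 0 0.6 0 0 0 1;0 0 0.4 0 0 0 1;0 0 0 0 0 0 1;0 0 0 0 0 0 1"

```text
time_s: 12.25
tcp_pos: [0.4691, -0.1932, 0.0362]
ee_rot: [[0.976, 0.216, -0.0], [0.216, -0.976, -0.001], [-0.0, 0.001, -1.0]]
wrist_force: [0.2, 0.6, -4.0]
gripper_width: 0.567
gripper_force: 30.0
```

Run:
```python
from h import *
from station import r
go(r,np.array([.4687,-.1929,.026]),tool(12.5))
```

```text
t 12.25 tcp [ 0.4691 -0.1932  0.0362] j [ -4.   23.6 -29.2   0.1 -37.3 106.4] F [ 0.2488  0.5732 -4.0256] w 0.5668018414324999 29.999226182699203
turn u [ 0.0047  0.0024 -0.0024] shift u before turn [-0.0138 -0.0147  0.4082] after turn [-0.0139 -0.0145  0.4082]
```

jog_arm --plan "0 0 0.2 0 0 0 1;0 0 0.12 0 0 0 1;0 0 0.08 0 0 0 1;0 0 0 0 0 0 1;0 0 0 0 0 0 -0.4;0 0 0 0 0 0 -0.4;0 0 0 0 0 0 -0.4;0 0 -0.1 0 -0.5 0 -0.4;-0.1 0 0 0 -0.5 0 -0.4;-0.1 0 0 0 -0.5 0 -0.4"

```text
time_s: 13.25
tcp_pos: [0.4643, -0.1941, 0.0294]
ee_rot: [[0.955, 0.216, -0.205], [0.211, -0.976, -0.046], [-0.21, 0.001, -0.978]]
wrist_force: [0.1, -0.2, 0.4]
gripper_width: 0.701
gripper_force: 0.0
```

jog_arm --plan "0 0 0 0 -0.5 0 -0.4;0 0 0 0 -0.5 0 -0.4;0 0 0 0 0 0 -0.4;0 0 0 0 0 0 -0.4;0 0 0 0 0 0 1;0 0 0 0 0 0 1;0 0 0 0 0 0 1;0 0 0 0 0 0 1;0 0 0 0 0 0 1;0 0 0 0 0 0 1"

```text
time_s: 14.25
tcp_pos: [0.4633, -0.1941, 0.0292]
ee_rot: [[0.917, 0.216, -0.336], [0.203, -0.976, -0.074], [-0.344, 0.0, -0.939]]
wrist_force: [-0.6, 0.6, 3.1]
gripper_width: 0.563
gripper_force: 30.0
```

Run:
```python
from h import *
from station import r
go(r,np.array([.4635,-.1929,.2]),tool(12.5,-20))
```

```text
t 14.25 tcp [ 0.4633 -0.1941  0.0292] j [ -1.2  31.9 -20.2   5.5 -57.6  99.9] F [-0.5551  0.5652  3.1318] w 0.5626042629297323 30.00052124261856
turn u [-0.0012  0.0148 -0.0053] shift u before turn [-2.3333 -0.043  -6.423 ] after turn [-2.3201 -0.0436 -6.4278]
```

jog_arm --plan "-0.1 0 -0.25 0 0 0 1;-0.2 0 -0.6 0 0 0 1;-0.34 0 -0.94 0 0 0 1;-0.34 0 -0.94 0 0 0 1;-0.34 0 -0.94 0 0 0 1;-0.34 0 -0.94 0 0 0 1;-0.34 0 -0.94 0 0 0 1;-0.34 0 -0.94 0 0 0 1;0 0 0 0 0 0 1;0 0 0 0 0 0 1"

```text
time_s: 15.25
tcp_pos: [0.464, -0.1933, 0.2001]
ee_rot: [[0.917, 0.215, -0.335], [0.203, -0.977, -0.073], [-0.343, -0.001, -0.939]]
wrist_force: [0.2, -0.4, -5.7]
gripper_width: 0.567
gripper_force: 30.0
```

Run:
```python
from h import *
from station import r
go(r,bed(.049+.010,-.129,-.0128+.085),tool(-2.1,5))
```

```text
t 15.25 tcp [ 0.464  -0.1933  0.2001] j [ -1.2  20.6  -9.6   4.6 -79.4 102. ] F [ 0.1867 -0.3838 -5.671 ] w 0.5671119447157069 29.998582005500793
turn u [0.2302 3.1159 1.8157] shift u before turn [ 4.8122 -7.8519  0.2889] after turn [ 2.1348 -8.7123  2.1049]
```

jog_arm --plan "0 0 0 0.058 0.78 0.454 1;0 0 0 0.058 0.78 0.454 1;0 0 0 0.057 0.78 0.454 1;0 0 0 0.057 0.78 0.454 1;0 -0.9 0 0 0 0 1;0 -1 0 0 0 0 1;0 -1 0 0 0 0 1;0 -1 0 0 0 0 1;0 -1 0 0 0 0 1;0 -1 0 0 0 0 1"

```text
time_s: 16.25
tcp_pos: [0.4675, -0.0457, 0.1983]
ee_rot: [[0.996, -0.037, 0.081], [-0.036, -0.999, -0.005], [0.081, 0.002, -0.997]]
wrist_force: [-0.5, -0.9, -5.7]
gripper_width: 0.564
gripper_force: 30.0
```

jog_arm --plan "0.3 -1 0 0 0 0 1;0.5 -1 0 0 0 0 1;0.5 -0.7 0 0 0 0 1;0.5 -0.1 0 0 0 0 1;0.33 0 0.3 0 0 0 1;0 0 0.5 0 0 0 1;0 0 0.5 0 0 0 1;0 0 0.3 0 0 0 1;0 0 0 0 0 0 1;0 0 0 0 0 0 1"

```text
time_s: 17.25
tcp_pos: [0.5289, 0.0209, 0.1657]
ee_rot: [[0.996, -0.037, 0.087], [-0.036, -0.999, -0.005], [0.087, 0.002, -0.996]]
wrist_force: [-0.3, -0.5, -4.0]
gripper_width: 0.567
gripper_force: 30.0
```

Run:
```python
from h import *
from station import r
go(r,bed(.049+.010,-.129,-.0128+.004),tool(-2.1,5))
p,d=r.capture("side"); cv2.imwrite("pics/s3.png",cv2.resize(p[150:390,200:440,::-1],(600,600)))
```

```text
t 17.25 tcp [0.5289 0.0209 0.1657] j [ 21.1  13.2 -22.4   2.7 -49.8  65.2] F [-0.3107 -0.5353 -3.9706] w 0.5672660149544505 29.99874785542488
turn u [ 0.0134 -0.0023  0.0007] shift u before turn [ 1.0906 -0.0614  3.5781] after turn [ 1.0918 -0.0549  3.5778]
```

View pics/s3.png

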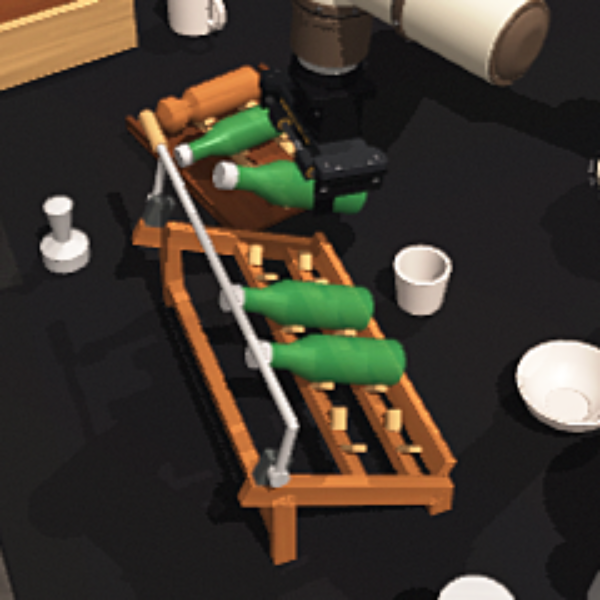

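The bottle hangs clear above cell 0, with its cap at (225,175) and the saddles at (256,258) and (305,262), and joint 5 has plenty of margin now. I'll lower it along the bed normal.

jog_arm --plan "0.15 -0.02 0.5 0 0 0 1;0.25 -0.03 0.8 0 0 0 1;0.25 0 0.8 0 0 0 1;0.22 0 0.7 0 0 0 1;0.15 0 0.45 0 0 0 1;0.07 0 0.25 0 0 0 1;0 0 0.08 0 0 0 1;0 0 0 0 0 0 1;0 0 0 0 0 0 1;0 0 0 0 0 0 1"

```text
time_s: 18.3
tcp_pos: [0.5641, 0.0215, 0.0798]
ee_rot: [[0.995, -0.036, 0.089], [-0.036, -0.999, -0.004], [0.089, 0.001, -0.996]]
wrist_force: [-0.0, -0.3, -5.2]
gripper_width: 0.565
gripper_force: 30.0
```

```bash
cat > st.py <<'E'
from h import *
from station import r
s=r.sense(); b=Rb.T@(s["tcp_pos"]-O); print("t",s["time_s"],"bed",b,"F bed",Rb.T@s["wrist_force"],"M",s["moment"],"j5",s["joints"].round(1),s["gripper_width"])
print("bed down 1mm in tool u",s["ee_rot"].T@Rb@[0,0,-.04],"down-slope 1mm",s["ee_rot"].T@Rb@[-.04,0,0])
E
python3 st.py
```

```text
t 18.3 bed [ 0.0595 -0.1285 -0.0081] F bed [-2.1932 -0.2615 -4.7031] M [-0.0187  0.4016  0.0328] j5 [ 19.7  22.3 -23.8   3.1 -39.2  65.9] 0.5654896359670372
bed down 1mm in tool u [ 0.0136 -0.      0.0376] down-slope 1mm [-0.0376 -0.      0.0136]
```

jog_arm --plan "0.014 0 0.038 0 0 0 1;0.014 0 0.038 0 0 0 1;0.014 0 0.038 0 0 0 1;0.007 0 0.019 0 0 0 1;0.007 0 0.019 0 0 0 1;0 0 0 0 0 0 1;0 0 0 0 0 0 1;0 0 0 0 0 0 1;0 0 0 0 0 0 1;0 0 0 0 0 0 1"

```text
time_s: 19.3
tcp_pos: [0.5651, 0.0205, 0.0762]
ee_rot: [[0.996, -0.036, 0.087], [-0.036, -0.999, -0.006], [0.087, 0.002, -0.996]]
wrist_force: [-4.2, -3.6, 4.3]
gripper_width: 0.568
gripper_force: 30.0
```

```bash
python3 st.py
```

```text
t 19.3 bed [ 0.0589 -0.1294 -0.0118] F bed [-1.8111 -3.7392  5.6407] M [-0.8359  1.2732 -0.0755] j5 [ 19.6  22.7 -23.8   3.1 -38.9  66. ] 0.5675804442286866
bed down 1mm in tool u [ 0.0137 -0.0001  0.0376] down-slope 1mm [-0.0376 -0.0001  0.0137]
```

jog_arm --plan "-0.007 0.02 -0.019 0 0 0 1;-0.038 0 0.014 0 0 0 1;-0.038 0 0.014 0 0 0 1;-0.038 0 0.014 0 0 0 1;-0.038 0 0.014 0 0 0 1;-0.038 0 0.014 0 0 0 1;-0.038 0 0.014 0 0 0 1;-0.038 0 0.014 0 0 0 1;0 0 0 0 0 0 1;0 0 0 0 0 0 1"

```text
time_s: 20.3
tcp_pos: [0.5617, 0.0207, 0.0746]
ee_rot: [[0.995, -0.035, 0.094], [-0.035, -0.999, -0.005], [0.094, 0.001, -0.996]]
wrist_force: [0.8, -7.4, 4.4]
gripper_width: 0.565
gripper_force: 30.0
```

```bash
python3 st.py
```

```text
t 20.3 bed [ 0.0552 -0.1294 -0.0119] F bed [ 2.8261 -7.3933  3.5268] M [-1.9989 -0.4015 -0.2356] j5 [ 19.8  22.4 -24.8   3.4 -37.9  65.7] 0.5653113044013808
bed down 1mm in tool u [ 0.0134 -0.      0.0377] down-slope 1mm [-0.0377 -0.0001  0.0134]
```

```bash
cat > look.py <<'E'
import sys
from h import *
from station import r
for n in("top","side"):
    p,d=r.capture(n);P=cloud(r.get_calibration(n),d);h=cv2.cvtColor(p,cv2.COLOR_RGB2HSV)
    cv2.imwrite(f"pics/{n}{sys.argv[1]}.png",p[:,:,::-1])
    m=((h[...,0]>45)&(h[...,0]<95)&(h[...,1]>70)).astype(np.uint8)
    for m,c,a in comps(m):
        f=fitcyl(P,d,m)
        if f: print(n,c.round(),a,f[2],"bed",Rb.T@(f[0]-O),Rb.T@(f[1]-O))
a=cv2.imread(f"pics/side{sys.argv[1]}.png")[200:370,230:400]; b=cv2.imread(f"pics/top{sys.argv[1]}.png")[160:280,210:330]
cv2.imwrite(f"pics/c{sys.argv[1]}.png",np.hstack([cv2.resize(a,(400,400)),cv2.resize(b,(400,400))]))
E
python3 look.py 4; python3 st.py
```

```text
top [232. 208.] 270 [2.0142 2.3042] bed [0.0821 0.0408 0.0067] [ 0.1402  0.0454 -0.0176]
top [393. 257.] 740 [12.5166 -0.7472] bed [-0.0629 -0.4429  0.0087] [ 0.0688 -0.4048 -0.0549]
top [291. 246.] 170 [89.9726 31.7593] bed [ 0.0189 -0.1419 -0.0064] [ 0.0293 -0.0964  0.0198]
side [292. 203.] 356 [14.4801  1.3066] bed [-0.0262 -0.4344 -0.0104] [ 0.0705 -0.403  -0.0527]
side [317. 265.] 1193 [-4.3175 24.9884] bed [ 0.0022 -0.0433  0.0008] [ 0.1577 -0.0487  0.0008]
side [336. 293.] 900 [-1.8874 24.9052] bed [0.0018 0.0411 0.0006] [0.151  0.0416 0.0004]
t 20.4 bed [ 0.0552 -0.1294 -0.0118] F bed [ 3.0381 -7.463   4.2439] M [-1.9643 -0.3652 -0.2841] j5 [ 19.8  22.4 -24.8   3.4 -37.9  65.7] 0.5673910289513961
bed down 1mm in tool u [ 0.0134 -0.      0.0377] down-slope 1mm [-0.0377 -0.0001  0.0134]
```

View pics/c4.png

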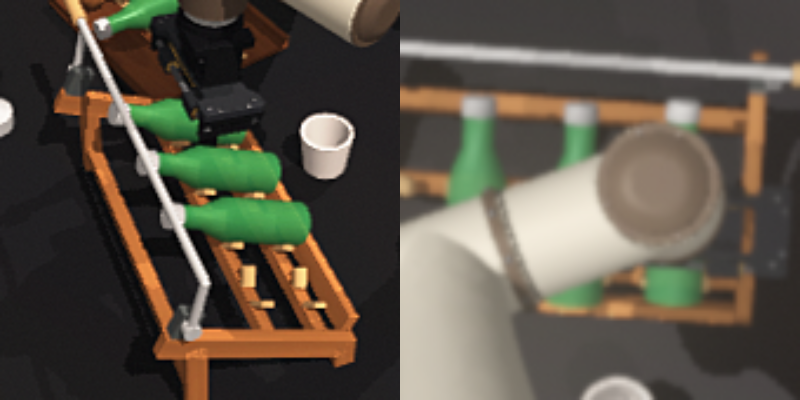

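jog_arm --plan "-0.02 0.04 -0.056 0 0 0 1;-0.01 0 -0.03 0 0 0 1;0 0 0 0 0 0 1;0 0 0 0 0 0 1;0 0 0 0 0 0 1;0 0 0 0 0 0 1;0 0 0 0 0 0 1;0 0 0 0 0 0 1;0 0 0 0 0 0 1;0 0 0 0 0 0 1"

```text
time_s: 21.4
tcp_pos: [0.5579, 0.02, 0.0749]
ee_rot: [[0.995, -0.036, 0.088], [-0.036, -0.999, -0.005], [0.088, 0.001, -0.996]]
wrist_force: [-0.4, -0.7, -4.5]
gripper_width: 0.567
gripper_force: 30.0
```

```bash
python3 st.py
```

```text
t 21.4 bed [ 0.0519 -0.1302 -0.01  ] F bed [-2.2544 -0.723  -3.9453] M [ 0.0465  0.3674 -0.03  ] j5 [ 19.8  22.2 -24.9   3.1 -38.2  65.8] 0.5668408894868904
bed down 1mm in tool u [ 0.0137 -0.      0.0376] down-slope 1mm [-0.0376 -0.      0.0137]
```

jog_arm --plan "-0.019 0 0.007 0 0 0 1;-0.019 0 0.007 0 0 0 1;-0.019 0 0.007 0 0 0 1;-0.019 0 0.007 0 0 0 1;-0.019 0 0.007 0 0 0 1;-0.019 0 0.007 0 0 0 1;0 0 0 0 0 0 1;0 0 0 0 0 0 1;0 0 0 0 0 0 1;0 0 0 0 0 0 1"

```text
time_s: 22.4
tcp_pos: [0.5552, 0.0201, 0.0736]
ee_rot: [[0.995, -0.036, 0.088], [-0.036, -0.999, -0.005], [0.088, 0.001, -0.996]]
wrist_force: [0.2, -0.5, -4.6]
gripper_width: 0.566
gripper_force: 30.0
```

```bash
python3 st.py
```

```text
t 22.4 bed [ 0.0488 -0.1302 -0.01  ] F bed [-1.6886 -0.5344 -4.2365] M [-0.027   0.3635  0.0562] j5 [ 19.9  22.1 -25.4   3.2 -37.9  65.6] 0.5662481473409843
bed down 1mm in tool u [ 0.0137 -0.      0.0376] down-slope 1mm [-0.0376 -0.      0.0137]
```

jog_arm --plan "-0.019 0 0.007 0 0 0 1;-0.019 0 0.007 0 0 0 1;-0.019 0 0.007 0 0 0 1;-0.019 0 0.007 0 0 0 1;0 0 0 0 0 0 1;0 0 0 0 0 0 1;0 0 0 0 0 0 1;0 0 0 0 0 0 1;0 0 0 0 0 0 1;0 0 0 0 0 0 1"

```text
time_s: 23.4
tcp_pos: [0.5536, 0.0202, 0.0729]
ee_rot: [[0.995, -0.036, 0.088], [-0.036, -0.999, -0.004], [0.088, 0.001, -0.996]]
wrist_force: [0.8, 0.3, -4.3]
gripper_width: 0.566
gripper_force: 30.0
```

```bash
python3 st.py
```

```text
t 23.4 bed [ 0.0471 -0.1301 -0.01  ] F bed [-1.1166  0.2802 -4.1717] M [-0.2385 -0.0191  0.0007] j5 [ 20.   22.  -25.7   3.2 -37.6  65.5] 0.5658812081404011
bed down 1mm in tool u [ 0.0136 -0.      0.0376] down-slope 1mm [-0.0376 -0.      0.0136]
```

jog_arm --plan "-0.019 0 0.007 0 0 0 1;-0.019 0 0.007 0 0 0 1;0 0 0 0 0 0 1;0 0 0 0 0 0 1;0 0 0 0 0 0 1;0 0 0 0 0 0 1;0 0 0 0 0 0 1;0 0 0 0 0 0 1;0 0 0 0 0 0 1;0 0 0 0 0 0 1"

```text
time_s: 24.4
tcp_pos: [0.5535, 0.0203, 0.0729]
ee_rot: [[0.995, -0.035, 0.09], [-0.035, -0.999, -0.004], [0.09, 0.001, -0.996]]
wrist_force: [5.0, -2.7, 0.8]
gripper_width: 0.567
gripper_force: 30.0
```

```bash
python3 st.py
```

```text
t 24.4 bed [ 0.047  -0.13   -0.0099] F bed [ 4.9161 -2.5064 -1.4004] M [-0.9125 -1.0432 -0.0036] j5 [ 20.   22.  -25.8   3.3 -37.5  65.4] 0.5665022835779927
bed down 1mm in tool u [ 0.0136 -0.      0.0376] down-slope 1mm [-0.0376 -0.0001  0.0136]
```

jog_arm --plan "0.007 0 0.019 0 0 0 1;0.007 0 0.019 0 0 0 1;0.007 0 0.019 0 0 0 1;0.003 0 0.009 0 0 0 1;0 0 0 0 0 0 1;0 0 0 0 0 0 1;0 0 0 0 0 0 1;0 0 0 0 0 0 1;0 0 0 0 0 0 1;0 0 0 0 0 0 1"

```text
time_s: 25.4
tcp_pos: [0.5541, 0.0207, 0.0713]
ee_rot: [[0.995, -0.036, 0.09], [-0.035, -0.999, -0.004], [0.09, 0.001, -0.996]]
wrist_force: [4.5, 0.8, 5.6]
gripper_width: 0.564
gripper_force: 30.0
```

```bash
python3 st.py
```

```text
t 25.4 bed [ 0.0469 -0.1297 -0.0116] F bed [6.4394 0.9801 3.149 ] M [ 0.2414 -1.1885  0.0623] j5 [ 20.   22.2 -25.8   3.3 -37.3  65.5] 0.564190159833048
bed down 1mm in tool u [ 0.0136 -0.      0.0376] down-slope 1mm [-0.0376 -0.      0.0136]
```

jog_arm --plan "0 0 0 0 0 0 -0.1;0 0 0 0 0 0 -0.2;0 0 0 0 0 0 -0.4;0 0 0 0 0 0 -0.4;0 0 -0.3 0 0 0 -0.4;0 0 -0.6 0 0 0 -0.4;0 0 -0.9 0 0 0 -0.4;0 0 -1 0 0 0 -0.4;0 0 -1 0 0 0 -0.4;0 0 -1 0 0 0 -0.4"

```text
time_s: 26.4
tcp_pos: [0.5414, 0.0204, 0.191]
ee_rot: [[0.996, -0.036, 0.086], [-0.036, -0.999, -0.005], [0.086, 0.002, -0.996]]
wrist_force: [0.0, -0.7, 0.1]
gripper_width: 0.701
gripper_force: 0.0
```

jog_arm --plan "-0.5 0.5 -1 0 0 0 -0.4;-0.5 1 0 0 0 0 -0.4;-0.5 1 0 0 0 0 -0.4;-0.5 1 0 0 0 0 -0.4;0 1 0 0 0 0 -0.4;0 1 0 0 0 0 -0.4;0 1 0 0 0 0 -0.4;0 1 0 0 0 0 -0.4;0 1 0 0 0 0 -0.4;0 1 0 0 0 0 -0.4"

```text
time_s: 27.4
tcp_pos: [0.4809, -0.2155, 0.2109]
ee_rot: [[0.996, -0.036, 0.086], [-0.036, -0.999, -0.004], [0.086, 0.001, -0.996]]
wrist_force: [0.8, -0.3, -0.2]
gripper_width: 0.703
gripper_force: 0.0
```

```bash
python3 look.py 5
python3 - <<'E'
from h import *
from station import r
go(r,np.array([.482,-.278,.13]),tool(12.5,-20))
E
```

```text
top [232. 224.] 798 [-1.6506 24.9206] bed [0.0037 0.0428 0.0013] [0.1514 0.0438 0.0011]
top [262. 226.] 805 [-1.7313 24.0453] bed [ 0.0032 -0.0433  0.0016] [ 0.1509 -0.0424 -0.0009]
top [290. 227.] 411 [-3.6385 25.7036] bed [ 0.0024 -0.1289  0.0017] [ 0.1501 -0.1325  0.0036]
top [395. 273.] 213 [72.3222 19.9671] bed [-0.0524 -0.4498 -0.0016] [-0.035  -0.4075  0.0079]
side [298. 201.] 558 [13.1224 -0.3531] bed [-0.0614 -0.4445  0.007 ] [ 0.0692 -0.4052 -0.0549]
side [319. 262.] 1573 [-2.3906 19.4197] bed [-0.0004 -0.0461  0.0057] [ 0.1493 -0.0468 -0.0089]
side [336. 293.] 901 [-1.8364 25.1052] bed [0.0016 0.0413 0.0004] [0.1504 0.0419 0.0007]
t 27.5 tcp [ 0.481  -0.2165  0.2107] j [ -6.8  10.8 -17.3  -0.4 -57.   94.7] F [ 0.3335  0.7226 -1.8638] w 0.6987993416697724 0.0
turn u [-0.2355 -3.0962 -1.8455] shift u before turn [-0.1404  2.4508  3.2313] after turn [0.6408 2.4086 3.2024]
```

jog_arm --plan "0 0 0 -0.059 -0.774 -0.461 -0.4;0 0 0 -0.059 -0.774 -0.461 -0.4;0 0 0 -0.059 -0.774 -0.461 -0.4;0 0 0 -0.059 -0.774 -0.461 -0.4;0.1 0.8 0.3 0 0 0 -0.4;0.1 0.8 0.6 0 0 0 -0.4;0.14 0.81 0.8 0 0 0 -0.4;0.15 0 0.8 0 0 0 -0.4;0.15 0 0.7 0 0 0 -0.4;0 0 0 0 0 0 -0.4"

```text
time_s: 28.5
tcp_pos: [0.481, -0.2752, 0.1281]
ee_rot: [[0.915, 0.219, -0.338], [0.206, -0.976, -0.073], [-0.346, -0.003, -0.938]]
wrist_force: [-0.6, -0.3, 0.2]
gripper_width: 0.703
gripper_force: 0.0
```

Run:
```python
from h import *
from station import r
go(r,np.array([.4819,-.2781,.0292]),tool(12.5,-20))
```

```text
t 28.5 tcp [ 0.481  -0.2752  0.1281] j [ -9.   28.6  -9.1   7.6 -71.5 108. ] F [-0.6034 -0.3047  0.2163] w 0.7034704258721932 0.0
turn u [-0.0113  0.0324  0.0233] shift u before turn [1.3793 0.1325 3.709 ] after turn [1.3629 0.1221 3.7154]
```

jog_arm --plan "0.2 0.13 0.5 -0.01 0.03 0.02 -0.4;0.33 0 0.9 0 0 0 -0.4;0.33 0 0.9 0 0 0 -0.4;0.3 0 0.8 0 0 0 -0.4;0.15 0 0.45 0 0 0 -0.4;0.06 0 0.16 0 0 0 -0.4;0 0 0 0 0 0 -0.4;0 0 0 0 0 0 -0.4;0 0 0 0 0 0 1;0 0 0 0 0 0 1"

```text
time_s: 29.5
tcp_pos: [0.4854, -0.2786, 0.0323]
ee_rot: [[0.92, 0.216, -0.327], [0.203, -0.976, -0.074], [-0.335, 0.002, -0.942]]
wrist_force: [0.2, 14.4, 5.1]
gripper_width: 0.596
gripper_force: 7.0
```

jog_arm --plan "0 0 0 0 0 0 1;0 0 0 0 0 0 1;0 0 0 0 0 0 1;-0.1 0 -0.25 0 0 0 1;-0.2 0 -0.6 0 0 0 1;-0.34 0 -0.94 0 0 0 1;-0.34 0 -0.94 0 0 0 1;-0.34 0 -0.94 0 0 0 1;-0.34 0 -0.94 0 0 0 1;-0.34 0 -0.94 0 0 0 1"

```text
time_s: 30.5
tcp_pos: [0.4843, -0.2791, 0.18]
ee_rot: [[0.92, 0.217, -0.328], [0.204, -0.976, -0.075], [-0.336, 0.003, -0.942]]
wrist_force: [0.0, 0.2, -4.2]
gripper_width: 0.567
gripper_force: 30.0
```

Run:
```python
from h import *
from station import r
go(r,bed(.0475+.008,.129,-.0128+.15),tool(-2.1,5))
```

```text
t 30.5 tcp [ 0.4843 -0.2791  0.18  ] j [ -9.3  25.9  -5.3   7.5 -77.2 108.9] F [ 0.0064  0.2323 -4.2473] w 0.5671980106349676 29.999295473098755
turn u [0.2542 3.0613 1.8264] shift u before turn [  5.0545 -21.6636  -3.1337] after turn [  0.2529 -22.4328  -1.176 ]
```

jog_arm --plan "-0.2 -0.5 -1 0.063 0.77 0.457 1;-0.2 -0.5 -1 0.063 0.77 0.457 1;-0.2 -0.5 -0.5 0.063 0.77 0.457 1;-0.2 -0.5 0 0.063 0.77 0.457 1;0 -1 0 0 0 0 1;0 -1 0 0 0 0 1;0 -1 0 0 0 0 1;0 -1 0 0 0 0 1;0 -1 0 0 0 0 1;0 -1 0 0 0 0 1"

```text
time_s: 31.5
tcp_pos: [0.4789, -0.0779, 0.242]
ee_rot: [[0.995, -0.037, 0.088], [-0.037, -0.999, -0.004], [0.088, 0.0, -0.996]]
wrist_force: [1.3, -0.3, -3.0]
gripper_width: 0.564
gripper_force: 30.0
```

Run:
```python
from h import *
from station import r
go(r,bed(.040,.128,.10),tool(-2.1,5.4))
```

```text
t 31.5 tcp [ 0.4789 -0.0779  0.242 ] j [ 10.8   4.7 -20.5   1.3 -59.9  76.5] F [ 1.2609 -0.3294 -3.024 ] w 0.563863432849679 29.997485876083374
turn u [ 0.0037  0.0428 -0.0013] shift u before turn [  0.4633 -14.3604   2.9438] after turn [  0.4484 -14.3588   2.9539]
```

jog_arm --plan "0 -1 0 0 0.04 0 1;0 -1 0 0 0 0 1;0 -1 0 0 0 0 1;0 -1 0 0 0 0 1;0 -1 0 0 0 0 1;0 -1 0 0 0 0 1;0 -1 0 0 0 0 1;0 -1 0 0 0 0 1;0 -1 0 0 0 0 1;0 -1 0 0 0 0 1"

```text
time_s: 32.5
tcp_pos: [0.4883, 0.1715, 0.2419]
ee_rot: [[0.995, -0.037, 0.094], [-0.036, -0.999, -0.005], [0.094, 0.001, -0.996]]
wrist_force: [1.0, -0.1, -3.7]
gripper_width: 0.566
gripper_force: 30.0
```

jog_arm --plan "0.1 -1 0 0 0 0 1;0.2 -1 0 0 0 0 1;0.15 -1 0 0 0 0 1;0 -0.8 0.3 0 0 0 1;0 -0.4 0.6 0 0 0 1;0 -0.16 0.8 0 0 0 1;0 0 0.8 0 0 0 1;0 0 0.45 0 0 0 1;0 0 0 0 0 0 1;0 0 0 0 0 0 1"

```text
time_s: 33.5
tcp_pos: [0.5116, 0.2794, 0.1702]
ee_rot: [[0.995, -0.036, 0.096], [-0.036, -0.999, -0.004], [0.096, 0.001, -0.995]]
wrist_force: [1.0, 0.5, -3.1]
gripper_width: 0.563
gripper_force: 30.0
```

```bash
python3 - <<'E'
from h import *
from station import r
go(r,bed(.0575,.1282,-.0098+.006),tool(-2.1,5.4))
E
python3 st.py
```

```text
t 33.5 tcp [0.5116 0.2794 0.1702] j [ 46.8  18.2 -15.6   5.2 -52.8  38.1] F [ 1.0294  0.4888 -3.0999] w 0.562737497883071 29.999018758535385
turn u [ 0.0035 -0.0124  0.0028] shift u before turn [ 1.9848 -0.0351  3.6994] after turn [ 1.9912 -0.0341  3.696 ]
t 33.5 bed [0.0416 0.1273 0.0999] F bed [-0.394   0.5261 -3.2366] M [-0.0077  0.2989  0.0007] j5 [ 46.8  18.2 -15.6   5.2 -52.8  38.1] 0.562737497883071
bed down 1mm in tool u [ 0.0134 -0.      0.0377] down-slope 1mm [-0.0377 -0.      0.0134]
```

jog_arm --plan "0.5 -0.03 0 0 0 0 1;0.4 0 0.5 0 0 0 1;0.27 0 0.7 0 0 0 1;0.25 0 0.7 0 0 0 1;0.23 0 0.65 0 0 0 1;0.17 0 0.55 0 0 0 1;0.1 0 0.35 0 0 0 1;0.06 0 0.17 0 0 0 1;0 0 0.07 0 0 0 1;0 0 0 0 0 0 1"

```text
time_s: 34.5
tcp_pos: [0.5696, 0.2783, 0.083]
ee_rot: [[0.995, -0.036, 0.096], [-0.036, -0.999, -0.004], [0.096, 0.0, -0.995]]
wrist_force: [-0.3, -0.1, -3.6]
gripper_width: 0.565
gripper_force: 30.0
```

```bash
python3 st.py; sed -i 's/\[200:370,230:400\]/[230:400,230:400]/;s/\[160:280,210:330\]/[160:280,170:290]/' look.py; python3 look.py 6
```

```text
t 34.5 bed [ 0.0573  0.1283 -0.0035] F bed [-1.8091 -0.0929 -3.1745] M [0.0009 0.3722 0.0125] j5 [ 42.5  27.9 -14.3   5.6 -44.   41.6] 0.5653872535193666
bed down 1mm in tool u [0.0134 0.     0.0377] down-slope 1mm [-0.0377 -0.      0.0134]
top [203. 201.] 187 [ -8.5902 -13.2155] bed [0.1013 0.1349 0.0124] [ 0.1372  0.1299 -0.0159]
top [234. 225.] 657 [-0.1956 26.7648] bed [0.0021 0.0423 0.0007] [0.1515 0.0467 0.0053]
top [262. 227.] 837 [-2.4727 25.0217] bed [ 0.002  -0.0426  0.0012] [ 0.1515 -0.0435  0.0012]
top [292. 229.] 822 [-2.107  26.2853] bed [ 0.0034 -0.1292  0.0008] [ 0.1497 -0.1292  0.004 ]
top [201. 240.] 173 [ 5.9502 16.7822] bed [0.0053 0.1283 0.0074] [0.0431 0.1334 0.002 ]
side [314. 259.] 1230 [-2.5202 21.4063] bed [ 0.0012 -0.1309  0.0041] [ 0.1505 -0.1319 -0.0053]
side [325. 294.] 479 [-5.8213 27.8311] bed [ 0.0583  0.0424 -0.0011] [0.1517 0.037  0.0036]
side [336. 316.] 510 [-6.3196 23.3419] bed [0.0711 0.1284 0.0063] [0.1577 0.1225 0.0039]
```

View pics/c6.png

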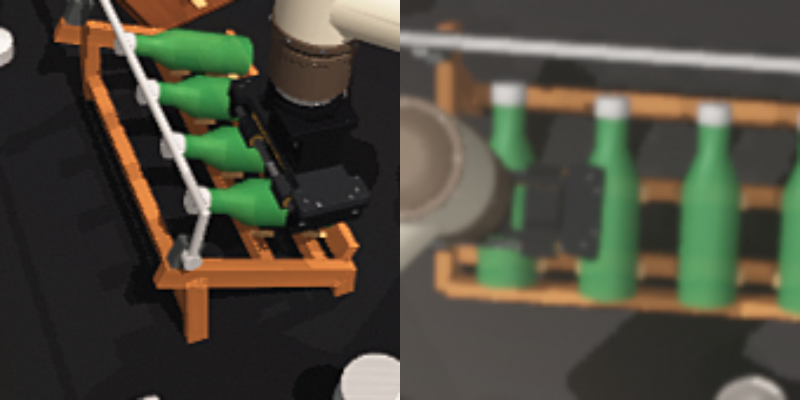

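Bottle d hangs above cell 3 (top crop, cap at (508,95), base just up-slope of the ledge). Bottles at cells 0–2 are undisturbed.

jog_arm --plan "0.02 0 0.057 0 0 0 1;0.02 0 0.057 0 0 0 1;0.02 0 0.057 0 0 0 1;-0.038 0 0.013 0 0 0 1;-0.038 0 0.013 0 0 0 1;-0.038 0 0.013 0 0 0 1;-0.038 0 0.013 0 0 0 1;-0.019 0 0.007 0 0 0 1;0 0 0 0 0 0 1;0 0 0 0 0 0 1"

```text
time_s: 35.6
tcp_pos: [0.5671, 0.2782, 0.0767]
ee_rot: [[0.995, -0.036, 0.095], [-0.036, -0.999, -0.004], [0.095, 0.0, -0.995]]
wrist_force: [-0.0, -0.8, -2.9]
gripper_width: 0.566
gripper_force: 30.0
```

```bash
python3 st.py
```

```text
t 35.6 bed [ 0.0524  0.1281 -0.0083] F bed [-1.2169 -0.7844 -2.6657] M [ 0.1151  0.4424 -0.0192] j5 [ 42.7  28.1 -15.    5.7 -43.1  41.3] 0.5656334099280621
bed down 1mm in tool u [ 0.0134 -0.      0.0377] down-slope 1mm [-0.0377 -0.      0.0134]
```

jog_arm --plan "-0.019 0 0.007 0 0 0 1;-0.019 0 0.007 0 0 0 1;-0.019 0 0.007 0 0 0 1;-0.019 0 0.007 0 0 0 1;-0.019 0 0.007 0 0 0 1;0 0 0 0 0 0 1;0 0 0 0 0 0 1;0 0 0 0 0 0 1;0 0 0 0 0 0 1;0 0 0 0 0 0 1"

```text
time_s: 36.6
tcp_pos: [0.5657, 0.2784, 0.0762]
ee_rot: [[0.995, -0.036, 0.097], [-0.036, -0.999, -0.003], [0.097, -0.0, -0.995]]
wrist_force: [4.8, -2.5, 0.3]
gripper_width: 0.565
gripper_force: 30.0
```

```bash
python3 st.py
```

```text
t 36.6 bed [ 0.0509  0.1283 -0.0081] F bed [ 4.5459 -2.3173 -1.7476] M [-0.8093 -1.1883  0.0076] j5 [ 42.8  28.  -15.3   5.8 -42.8  41.1] 0.565078908497891
bed down 1mm in tool u [0.0133 0.     0.0377] down-slope 1mm [-0.0377 -0.      0.0133]
```

jog_arm --plan "0.007 0 0.019 0 0 0 1;0.007 0 0.019 0 0 0 1;0.007 0 0.019 0 0 0 1;0.003 0 0.009 0 0 0 1;0 0 0 0 0 0 1;0 0 0 0 0 0 1;0 0 0 0 0 0 1;0 0 0 0 0 0 1;0 0 0 0 0 0 1;0 0 0 0 0 0 1"

```text
time_s: 37.6
tcp_pos: [0.566, 0.2786, 0.0756]
ee_rot: [[0.995, -0.036, 0.097], [-0.036, -0.999, -0.003], [0.097, -0.0, -0.995]]
wrist_force: [0.8, -1.8, 6.8]
gripper_width: 0.564
gripper_force: 30.0
```

```bash
python3 st.py
```

```text
t 37.6 bed [ 0.0509  0.1285 -0.0088] F bed [ 3.6404 -1.7855  5.7795] M [-0.6845 -0.2703 -0.0165] j5 [ 42.8  28.1 -15.3   5.7 -42.8  41.1] 0.5644291727244487
bed down 1mm in tool u [0.0133 0.     0.0377] down-slope 1mm [-0.0377 -0.      0.0133]
```

jog_arm --plan "0 0 0 0 0 0 -0.1;0 0 0 0 0 0 -0.2;0 0 0 0 0 0 -0.4;0 0 0 0 0 0 -0.4;0 0 -0.3 0 0 0 -0.4;0 0 -0.6 0 0 0 -0.4;0 0 -0.9 0 0 0 -0.4;0 0 -1 0 0 0 -0.4;0 0 -1 0 0 0 -0.4;0 0 -1 0 0 0 -0.4"

```text
time_s: 38.6
tcp_pos: [0.5538, 0.2787, 0.1947]
ee_rot: [[0.995, -0.036, 0.095], [-0.036, -0.999, -0.004], [0.095, 0.0, -0.995]]
wrist_force: [0.5, 0.1, -0.2]
gripper_width: 0.701
gripper_force: 0.0
```

jog_arm --plan "0 0 -1 0 0 0 -0.4;0 0 -1 0 0 0 -0.4;0 0.5 -1 0 0 0 -0.4;0 1 -1 0 0 0 -0.4;0 1 -0.5 0 0 0 -0.4;0 1 0 0 0 0 -0.4;0 1 0 0 0 0 -0.4;0 1 0 0 0 0 -0.4;0 1 0 0 0 0 -0.4;0 1 0 0 0 0 -0.4"

```text
time_s: 39.6
tcp_pos: [0.5362, 0.0909, 0.3058]
ee_rot: [[0.995, -0.036, 0.095], [-0.036, -0.999, -0.003], [0.095, 0.0, -0.995]]
wrist_force: [1.4, -0.6, 0.7]
gripper_width: 0.702
gripper_force: 0.0
```

```bash
python3 look.py 7
python3 - <<'E'
from h import *
from station import r
for n in("top","side"):
    p,d=r.capture(n);P=cloud(r.get_calibration(n),d);h=cv2.cvtColor(p,cv2.COLOR_RGB2HSV)
    m=(P[...,2]>.19)&(P[...,2]<.24)&(P[...,1]<-.05)&(P[...,1]>-.2)&(P[...,0]>.64)&(P[...,0]<.72)&(h[...,1]>60)
    Q=P[m]; print(n,m.sum(),Q.mean(0),np.percentile(Q,[3,97],axis=0).tolist(),"bed",Rb.T@(Q.mean(0)-O))
go(r,np.array([.672,-.1,.30]),tool(-92.1)); go(r,np.array([.672,-.1,.30]),tool(87.9))
E
```

```text
top [293. 241.] 362 [-3.294  27.6689] bed [ 0.003  -0.1287  0.0008] [ 0.105  -0.1306  0.0056]
top [262. 242.] 298 [-1.4031 21.9302] bed [ 0.0009 -0.043   0.0022] [ 0.054  -0.0424 -0.0006]
top [232. 242.] 223 [-9.8644 26.4706] bed [0.0022 0.0437 0.0009] [0.0492 0.038  0.0022]
side [319. 261.] 1581 [-3.3283 19.8638] bed [ 0.0012 -0.0453  0.0054] [ 0.1499 -0.0483 -0.008 ]
side [336. 293.] 901 [-1.9582 24.8956] bed [0.0009 0.0414 0.0006] [0.1511 0.0417 0.0003]
side [349. 317.] 976 [-2.1056 25.1856] bed [0.0012 0.1275 0.0006] [0.151  0.1274 0.001 ]
top 149 [ 0.6698 -0.1019  0.219 ] [[0.6629600297371242, -0.13125327417045943, 0.21124802239154497], [0.6782997435663524, -0.07310943863079383, 0.22539648992306877]] bed [ 0.2182 -0.248   0.0715]
side 100 [ 0.6742 -0.099   0.2182] [[0.6653357724688234, -0.13122606955196517, 0.21076655693742113], [0.6812581751742336, -0.06996331486929518, 0.22306159625331198]] bed [ 0.2217 -0.2448  0.069 ]
t 39.8 tcp [0.5366 0.0916 0.3058] j [ 28.4   8.4  -7.6   3.  -69.3  58.6] F [-0.9155 -0.1443  0.1547] w 0.7030872896412385 0.0
turn u [-0.5393 -0.5378 11.2367] shift u before turn [5.6492 7.4566 0.7763] after turn [ 7.4596 -5.6935  0.2338]
t 39.8 tcp [0.5366 0.0916 0.3058] j [ 28.4   8.4  -7.6   3.  -69.3  58.6] F [-0.9155 -0.1443  0.1547] w 0.7030872896412385 0.0
turn u [  0.5379  -0.5394 -11.2446] shift u before turn [5.6492 7.4566 0.7763] after turn [-7.4596  5.6935  0.2338]
```

jog_arm --plan "0 0 0 -0.045 -0.045 0.937 -0.4;0 0 0 -0.045 -0.045 0.937 -0.4;0 0 0 -0.045 -0.045 0.937 -0.4;0 0 0 -0.045 -0.045 0.937 -0.4;0 0 0 -0.045 -0.045 0.937 -0.4;0 0 0 -0.045 -0.045 0.937 -0.4;0 0 0 -0.045 -0.045 0.937 -0.4;0 0 0 -0.045 -0.045 0.937 -0.4;0 0 0 -0.045 -0.045 0.937 -0.4;0 0 0 -0.045 -0.045 0.937 -0.4"

```text
time_s: 40.8
tcp_pos: [0.5367, 0.093, 0.3053]
ee_rot: [[0.219, -0.976, 0.012], [-0.976, -0.219, -0.011], [0.014, -0.01, -1.0]]
wrist_force: [-0.4, -0.8, -0.2]
gripper_width: 0.7
gripper_force: 0.0
```

jog_arm --plan "0 0 0 -0.045 -0.045 0.937 -0.4;0 0 0 -0.045 -0.045 0.937 -0.4;1 0 0 0 0 0 -0.4;1 0 0 0 0 0 -0.4;1 0 0 0 0 0 -0.4;1 0 0 0 0 0 -0.4;1 0 0 0 0 0 -0.4;1 0 0 0 0 0 -0.4;1 0 0 0 0 0 -0.4;0 0 0 0 0 0 -0.4"

```text
time_s: 41.8
tcp_pos: [0.5304, -0.0841, 0.3054]
ee_rot: [[-0.039, -0.999, -0.001], [-0.999, 0.039, -0.001], [0.001, 0.001, -1.0]]
wrist_force: [0.9, 0.9, 0.3]
gripper_width: 0.701
gripper_force: 0.0
```

Run:
```python
from h import *
from station import r
go(r,np.array([.672,-.102,.27]),tool(-92.1))
```

```text
t 41.8 tcp [ 0.5304 -0.0841  0.3054] j [  8.3  10.6  -3.6   0.  -75.8 -10.5] F [0.9419 0.8552 0.2593] w 0.7009394905880295 0.0
turn u [ 0.0072 -0.0046 -0.0139] shift u before turn [ 0.4945 -5.689   1.4123] after turn [ 0.5065 -5.6866  1.4177]
```

jog_arm --plan "0.25 -1 0 0 0 0 -0.4;0.25 -1 0 0 0 0 -0.4;0 -1 0 0 0 0 -0.4;0 -1 0 0 0 0 -0.4;0 -1 0.3 0 0 0 -0.4;0 -0.5 0.6 0 0 0 -0.4;0 -0.19 0.7 0 0 0 -0.4;0 0 0.6 0 0 0 -0.4;0 0 0.3 0 0 0 -0.4;0 0 0 0 0 0 -0.4"

```text
time_s: 42.8
tcp_pos: [0.6711, -0.1001, 0.2411]
ee_rot: [[-0.036, -0.999, -0.004], [-0.999, 0.036, -0.0], [0.0, 0.004, -1.0]]
wrist_force: [-0.5, 0.7, 0.6]
gripper_width: 0.7
gripper_force: 0.0
```

Run:
```python
from h import *
from station import r
go(r,np.array([.672,-.102,.193]),tool(-92.1))
p,d=r.capture("side"); cv2.imwrite("pics/s8.png",cv2.resize(p[130:330,190:390,::-1],(600,600)))
```

```text
t 42.8 tcp [ 0.6711 -0.1001  0.2411] j [  5.1  26.9  10.8  -0.  -74.2  -7.2] F [-0.5348  0.6736  0.5609] w 0.700079253860032 0.0
turn u [ 0.0301 -0.0029  0.0044] shift u before turn [ 0.0756 -0.0483  1.9237] after turn [ 0.0764 -0.0403  1.9238]
```

View pics/s8.png

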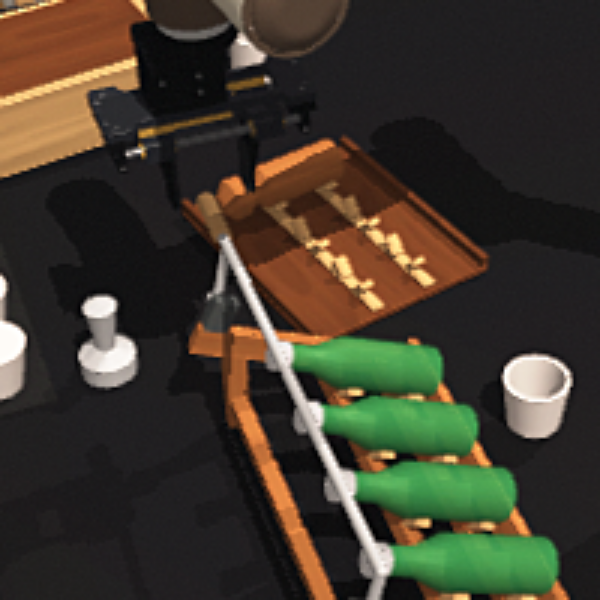

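The fingers straddle the handle, which is at (210,215), and all four bottles are racked. I'll descend and grip.

jog_arm --plan "0.07 -0.04 0.5 0 0 0 -0.4;0 0 0.6 0 0 0 -0.4;0 0 0.5 0 0 0 -0.4;0 0 0.3 0 0 0 -0.1;0 0 0 0 0 0 0.2;0 0 0 0 0 0 0.5;0 0 0 0 0 0 1;0 0 0 0 0 0 1;0 0 0 0 0 0 1;0 0 0 0 0 0 1"

```text
time_s: 43.85
tcp_pos: [0.6718, -0.1027, 0.196]
ee_rot: [[-0.037, -0.999, -0.003], [-0.999, 0.037, -0.0], [0.001, 0.003, -1.0]]
wrist_force: [-3.9, 0.2, 3.2]
gripper_width: 0.197
gripper_force: 30.0
```

Run:
```python
from h import *
from station import r
s=r.sense(); print(s["time_s"],s["tcp_pos"],s["wrist_force"],s["moment"],s["gripper_width"]*87,s["gripper_force"])
H=bed(.205,-.2475,0); g=s["tcp_pos"]+[0,0,.019]; e=Rb.T@(g-H); th0=np.degrees(np.arctan2(e[2],-e[0])); print("hinge",H,"rel",e,np.hypot(e[0],e[2]),th0)
rad=np.hypot(e[0],e[2])
prev=g
for th in np.linspace(th0,16,18):
    q=H+Rb@[-rad*np.cos(np.radians(th)),e[1],rad*np.sin(np.radians(th))]
    print(round(th,1),q,"step u",s["ee_rot"].T@(q-prev)/.025); prev=q
```

```text
43.85 [ 0.6718 -0.1027  0.196 ] [-3.9266  0.2406  3.157 ] [ 0.3062  1.074  -0.0014] 17.147333068029916 30.000776052474976
hinge [ 0.6881 -0.1021  0.1486] rel [ 0.0134 -0.0012  0.067 ] 0.06834105465666673 101.2727859711745
101.3 [ 0.6718 -0.1027  0.215 ] step u [ 0.  0. -0.]
96.3 [ 0.6661 -0.1025  0.2134] step u [-0.      0.2295  0.0675]
91.2 [ 0.6605 -0.1023  0.2112] step u [-0.      0.2227  0.0873]
86.2 [ 0.6552 -0.1021  0.2085] step u [-0.      0.2143  0.1065]
81.2 [ 0.6501 -0.1019  0.2054] step u [-0.      0.2041  0.1248]
76.2 [ 0.6453 -0.1018  0.2019] step u [-0.0001  0.1924  0.1422]
71.2 [ 0.6408 -0.1016  0.1979] step u [-0.0001  0.1793  0.1584]
66.2 [ 0.6366 -0.1014  0.1936] step u [-0.0001  0.1647  0.1735]
61.1 [ 0.6329 -0.1013  0.1889] step u [-0.0001  0.1489  0.1872]
56.1 [ 0.6296 -0.1012  0.184 ] step u [-0.0001  0.132   0.1995]
51.1 [ 0.6267 -0.1011  0.1787] step u [-0.0001  0.114   0.2103]
46.1 [ 0.6243 -0.101   0.1732] step u [-0.0001  0.0952  0.2195]
41.1 [ 0.6224 -0.1009  0.1676] step u [-0.0001  0.0757  0.227 ]
36.1 [ 0.621  -0.1009  0.1618] step u [-0.0001  0.0555  0.2327]
31.0 [ 0.6201 -0.1008  0.1558] step u [-0.0001  0.035   0.2367]
26.0 [ 0.6198 -0.1008  0.1499] step u [-0.0001  0.0141  0.2388]
21.0 [ 0.6199 -0.1008  0.1439] step u [-0.0001 -0.0068  0.2391]
16.0 [ 0.6206 -0.1009  0.1379] step u [-0.0001 -0.0277  0.2376]
```

jog_arm --plan "0 0.218 0.064 0 0 0 1;0 0.212 0.083 0 0 0 1;0 0.204 0.101 0 0 0 1;0 0.194 0.119 0 0 0 1;0 0.183 0.135 0 0 0 1;0 0.17 0.151 0 0 0 1;0 0.157 0.165 0 0 0 1;0 0 0 0 0 0 1;0 0 0 0 0 0 1;0 0 0 0 0 0 1"

```text
time_s: 44.85
tcp_pos: [0.6429, -0.1015, 0.1782]
ee_rot: [[-0.036, -0.999, 0.01], [-0.999, 0.036, -0.001], [0.001, -0.01, -1.0]]
wrist_force: [2.9, 0.1, 6.1]
gripper_width: 0.196
gripper_force: 30.0
```

```bash
cat > kp.py <<'E'
from h import *
from station import r
s=r.sense(); print(s["time_s"],s["tcp_pos"],"F",s["wrist_force"],s["moment"],s["gripper_width"]*87,s["gripper_force"])
H=bed(.205,-.2475,0); e=Rb.T@(s["tcp_pos"]+[0,0,.016]-H); print("tool angle",np.degrees(np.arctan2(e[2],-e[0])),"r",np.hypot(e[0],e[2]))
p,d=r.capture("side");P=cloud(r.get_calibration("side"),d)
L=(P-O)@Rb; m=(L[...,1]>-.10)&(L[...,1]<.17)&(L[...,0]>.125)&(L[...,0]<.24)&(L[...,2]>.022)&(L[...,2]<.085)
Q=L[m]; c=np.median(Q,0)-[0,0,0]; print("bar",m.sum(),c,"angle",np.degrees(np.arctan2(c[2],.205-c[0])))
E
python3 kp.py
```

```text
44.85 [ 0.6429 -0.1015  0.1782] F [2.907  0.1445 6.0782] [ 0.1061 -1.1877 -0.0341] 17.077973616284027 30.031416350975633
tool angle 70.23902803522002 r 0.06418902470774947
bar 331 [0.1894 0.047  0.0664] angle 76.80926072456577
```

jog_arm --plan "0 0.142 0.178 0 0 0 1;0 0.125 0.19 0 0 0 1;0 0.108 0.2 0 0 0 1;0 0.09 0.209 0 0 0 1;0 0.072 0.216 0 0 0 1;0 0.053 0.221 0 0 0 1;0 0 0 0 0 0 1;0 0 0 0 0 0 1;0 0 0 0 0 0 1;0 0 0 0 0 0 1"

```text
time_s: 45.9
tcp_pos: [0.624, -0.1008, 0.1453]
ee_rot: [[-0.037, -0.999, -0.001], [-0.999, 0.037, -0.0], [0.0, 0.001, -1.0]]
wrist_force: [-4.6, 0.9, 6.1]
gripper_width: 0.191
gripper_force: 29.4
```

```bash
python3 kp.py
```

```text
45.9 [ 0.624  -0.1008  0.1453] F [-4.6291  0.8562  6.0844] [ 0.4375  0.8607 -0.0033] 16.599374263261478 29.44267798215151
tool angle 36.184625471074504 r 0.06530179982372293
bar 318 [0.1605 0.0484 0.0487] angle 47.58818803924869
```

jog_arm --plan "0 0.033 0.225 0 0 0 1;0 0.013 0.227 0 0 0 1;0 -0.006 0.15 0 0 0 1;0 -0.006 0.1 0 0 0 1;0 0 0 0 0 0 1;0 0 0 0 0 0 1;0 0 0 0 0 0 1;0 0 0 0 0 0 1;0 0 0 0 0 0 1;0 0 0 0 0 0 1"

```text
time_s: 46.95
tcp_pos: [0.6207, -0.1007, 0.126]
ee_rot: [[-0.037, -0.999, -0.008], [-0.999, 0.037, 0.0], [0.0, 0.008, -1.0]]
wrist_force: [-7.2, 1.6, 4.1]
gripper_width: 0.182
gripper_force: 29.6
```

```bash
python3 kp.py
```

```text
46.95 [ 0.6207 -0.1007  0.126 ] F [-7.1757  1.6368  4.1259] [0.5121 1.556  0.046 ] 15.861326842466282 29.552874863147736
tool angle 19.40676719326585 r 0.06775509153674172
bar 324 [0.1506 0.0489 0.0348] angle 32.60199840155715
```

The handle slips up in the pads now that the motion is mostly downward. I'll let go (the bar stays put), close the fingers, and press it gently down from above with the fingertips.

jog_arm --plan "0 0 0 0 0 0 0.2;0 0 0 0 0 0 0;0 0 0 0 0 0 0;0 0 -0.4 0 0 0 0;0 0 -0.7 0 0 0 0;0 0 -0.8 0 0 0 0;0 0 -0.7 0 0 0 0;0 0 -0.3 0 0 0 1;0 0 0 0 0 0 1;0 0 0 0 0 0 1"

```text
time_s: 48.0
tcp_pos: [0.6235, -0.1008, 0.1991]
ee_rot: [[-0.037, -0.999, -0.001], [-0.999, 0.037, 0.0], [0.0, 0.001, -1.0]]
wrist_force: [-0.5, -0.5, 0.2]
gripper_width: 0.307
gripper_force: 0.0
```

```bash
python3 kp.py
python3 - <<'E'
from h import *
from station import r
for n in("top","side"):
    p,d=r.capture(n);P=cloud(r.get_calibration(n),d);h=cv2.cvtColor(p,cv2.COLOR_RGB2HSV)
    m=(P[...,2]>.125)&(P[...,2]<.175)&(P[...,1]<-.06)&(P[...,1]>-.14)&(P[...,0]>.59)&(P[...,0]<.66)&(h[...,1]>60)
    Q=P[m]; print(n,m.sum(),Q.mean(0) if m.any() else 0,Q.max(0) if m.any() else 0)
go(r,np.array([.6205,-.102,.165]),tool(-92.1))
E
```

```text
48.0 [ 0.6235 -0.1008  0.1991] F [-0.4996 -0.4916  0.2038] [ 0.1297 -0.016  -0.0585] 26.71280063181099 0.0
tool angle 70.82260627130641 r 0.09268945840288323
bar 329 [0.1506 0.0454 0.0345] angle 32.37985751445662
top 0 0 0
side 95 [ 0.6245 -0.0982  0.1586] [ 0.632  -0.0663  0.1656]
t 48.15 tcp [ 0.6233 -0.1009  0.1985] j [  5.5  23.7  -0.5   0.  -65.9  -7.6] F [-0.0637  0.0618 -0.4695] w 0.17525496963313783 0.0
turn u [ 0.0193 -0.0032 -0.0018] shift u before turn [0.0493 0.1078 1.3401] after turn [0.0499 0.1114 1.3398]
```

jog_arm --plan "0 0 0 0 0 0 1;0 0 0.3 0 0 0 1;0 0 0.5 0 0 0 1;0 0 0.4 0 0 0 1;0 0 0.2 0 0 0 1;0 0 0.08 0 0 0 1;0 0 0.08 0 0 0 1;0 0 0.08 0 0 0 1;0 0 0 0 0 0 1;0 0 0 0 0 0 1"

```text
time_s: 49.15
tcp_pos: [0.6242, -0.1009, 0.1589]
ee_rot: [[-0.037, -0.999, 0.0], [-0.999, 0.037, -0.0], [0.0, -0.0, -1.0]]
wrist_force: [0.1, -0.1, -0.4]
gripper_width: 0.006
gripper_force: 0.3
```

```bash
python3 kp.py
```

```text
49.15 [ 0.6242 -0.1009  0.1589] F [ 0.113  -0.0924 -0.3664] [ 0.0598  0.0165 -0.0329] 0.5156183980638993 0.32195295207202435
tool angle 47.31673359263592 r 0.0691227324662375
bar 337 [0.1492 0.0461 0.0316] angle 29.531475142216927
```

jog_arm --plan "0 0 0.05 0 0 0 1;0 0 0.05 0 0 0 1;0 0 0.05 0 0 0 1;0 0 0.05 0 0 0 1;0 0 0.05 0 0 0 1;0 0 0.05 0 0 0 1;0 0 0.05 0 0 0 1;0 0 0 0 0 0 1;0 0 0 0 0 0 1;0 0 0 0 0 0 1"

```text
time_s: 50.2
tcp_pos: [0.6241, -0.1008, 0.1498]
ee_rot: [[-0.037, -0.999, -0.0], [-0.999, 0.037, -0.0], [0.0, 0.0, -1.0]]
wrist_force: [-0.5, 0.3, 0.3]
gripper_width: 0.003
gripper_force: 0.0
```

```bash
python3 kp.py
```

```text
50.2 [ 0.6241 -0.1008  0.1498] F [-0.5159  0.2631  0.3306] [ 0.0937 -0.0468  0.047 ] 0.26262759473751707 0.0
tool angle 39.970954258474606 r 0.06625811162212915
bar 221 [0.1455 0.0528 0.0243] angle 22.248890489096734
```

jog_arm --plan "0 0 0.03 0 0 0 1;0 0 0.03 0 0 0 1;0 0 0.03 0 0 0 1;0 0 0.02 0 0 0 1;0 0 0 0 0 0 1;0 0 0 0 0 0 1;0 0 0 0 0 0 1;0 0 0 0 0 0 1;0 0 0 0 0 0 1;0 0 0 0 0 0 1"

```text
time_s: 51.25
tcp_pos: [0.6241, -0.1009, 0.1479]
ee_rot: [[-0.037, -0.999, 0.001], [-0.999, 0.037, -0.0], [0.0, -0.001, -1.0]]
wrist_force: [-1.7, 1.1, 6.6]
gripper_width: 0.01
gripper_force: 2.7
```

```bash
python3 kp.py
```

```text
51.25 [ 0.6241 -0.1009  0.1479] F [-1.6947  1.1361  6.6343] [0.3419 0.2738 0.0182] 0.9107428298288517 2.6695427298545837
tool angle 38.41391270633836 r 0.0657671487303288
bar 144 [0.1441 0.0465 0.0234] angle 21.017396991831163
```

jog_arm --plan "0 0 0.015 0 0 0 1;0 0 0 0 0 0 1;0 0 0 0 0 0 1;0 0 0 0 0 0 1;0 0 0 0 0 0 1;0 0 -0.1 0 0 0 1;0 0 -0.4 0 0 0 1;0 0 -0.8 0 0 0 1;0 0 -1 0 0 0 1;0 0 -1 0 0 0 1"

```text
time_s: 52.3
tcp_pos: [0.6236, -0.1009, 0.2299]
ee_rot: [[-0.037, -0.999, -0.002], [-0.999, 0.037, -0.0], [0.001, 0.002, -1.0]]
wrist_force: [0.1, 0.1, -0.2]
gripper_width: 0.004
gripper_force: 0.0
```

jog_arm --plan "0 0 -1 0 0 0 1;0 0.5 -1 0 0 0 1;0.5 1 0 0 0 0 1;0.5 1 0 0 0 0 1;0.5 1 0 0 0 0 1;0.5 1 0 0 0 0 1;0 1 0 0 0 0 1;0 1 0 0 0 0 1;0 0 0 0 0 0 1;0 0 0 0 0 0 1"

```text
time_s: 53.3
tcp_pos: [0.4597, -0.1449, 0.28]
ee_rot: [[-0.037, -0.999, 0.001], [-0.999, 0.037, -0.0], [0.0, -0.001, -1.0]]
wrist_force: [0.8, 0.8, 0.2]
gripper_width: 0.01
gripper_force: 0.0
```

```bash
sed -i 's/L\[...,2\]>.022/L[...,2]>.016/' kp.py; python3 kp.py; sed -i 's/\[160:280,170:290\]/[160:310,180:330]/;s/\[230:400,230:400\]/[180:350,230:400]/' look.py; python3 look.py 9
```

```text
53.3 [ 0.4597 -0.1449  0.28  ] F [0.7731 0.7892 0.1677] [ 0.09   -0.1106 -0.0082] 0.9099454305568457 0.0
tool angle 58.03072001287597 r 0.27039624898952286
bar 323 [0.1452 0.0528 0.0218] angle 20.057646149771294
top [202. 225.] 752 [-3.1787 24.9162] bed [0.0029 0.1297 0.0012] [0.1305 0.1275 0.0011]
top [232. 227.] 741 [-2.0382 24.3386] bed [0.003  0.043  0.0016] [0.1311 0.0431 0.0001]
side [323. 262.] 1355 [33.3226 33.1711] bed [ 0.0164 -0.134  -0.0013] [ 0.1361 -0.0657  0.028 ]
side [340. 293.] 777 [-2.0338 25.5338] bed [0.0011 0.0413 0.0002] [0.125  0.0415 0.0014]
side [353. 317.] 844 [-2.3785 25.6295] bed [0.001  0.1277 0.0001] [0.1256 0.1271 0.0015]
```

View pics/c9.png

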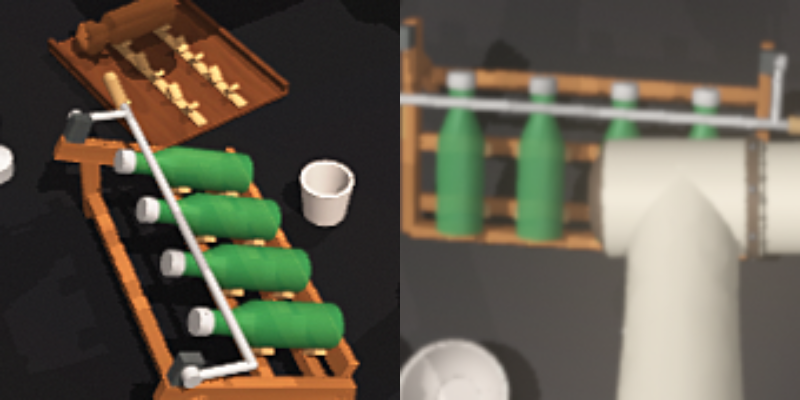

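All four bottles lie in line against the ledge, with caps at (125,162) to (200,320). The keeper bar lies across the necks, and the robot is clear.

```bash
python3 -c "
from station import r
print(r.finish_job())"
```

```text
the job is handed in; nothing more can be done
None
```

I laid both spare bottles in the empty places (0 and 3), bases against the foot ledge, then swung the keeper bar down onto the necks and let go; I handed the job in at about 53 s, with no verdict returned. The bar's last part was pressed down with closed fingertips because the handle slipped in the grip, and one bottle was set back in the tray once to be re-gripped.

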